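Stand the stock tablet up on its kickstand

ROBOT

A 6-joint arm with a two-finger parallel gripper is mounted at the origin on the work surface. World frame = base frame: x ahead of the robot, y to its left, z up, the work surface at z = 0. Lengths are in m, angles in rad, forces in N, time in s.
With the tool pointing down it reaches from about 0.35 to 0.775 m from the base axis. Payload 5.5 kg.
Tool frame: the origin (TCP) lies on the mounting face of the last link; the fingertips stand 173 mm ahead of it and the grasp point (between the pads) lies 155 mm ahead of it; z points along the fingers, y is the direction in which the jaws open and shut (so a half turn about z gives the same grasp; the last joint's range is limited). The gripper opens to 85 mm and grips with 20 to 120 N. Pads are 22 mm wide; open, the fingers measure 114 mm over their backs; the gripper's body (76 mm by 85 mm) begins 54 mm behind the grasp point. The pads swing forward as they close: fully open they stand 13 mm farther back than shut.
Start: joints at [1.048, 0.313, 0.046, 1.304, 0, 1.431], TCP at [0.215, 0.533, 0.405] pointing down, gripper open.
Joint ranges: [-2.76, 2.76], [-0.86, 1.69], [-1.03, 1.26], [-2.2, 2.34], [-1.47, 1.5], [-3.14, 3.14]. Speed limits (rad/s): [2.57, 2.57, 3.14, 3.14, 3.14, 3.14].

INTERFACE

Orientations are given as a unit quaternion [w, x, y, z].
In Python, from workcell import get_state, eyes, env gives the robot as it stands. The module is installed in compiled form; this text tells all that it offers.
- The arm moves only by the tool carry_out, never from a script. Its argument "motion" is a list of rows, each an object of numbers: "jaw": the opening, from -1 (shut) to 1 (fully open); "tx", "ty", "tz": the shift along the tool's x, y, z in cm; "wx", "wy", "wz": the turn, a rotation vector about the tool's x, y, z in degrees. In form: [{"jaw": .., "tx": .., "ty": .., "tz": .., "wx": .., "wy": .., "wz": ..}, ...]. A call has 1 to 20 rows; each row shifts and turns the commanded pose from where the row before left it, along the tool's axes as they then stand; what a row does not reach is not made up. A row lasts 1/8 s, in which the tool goes at most 62.5 mm and 10.7 degrees, less where a joint would pass 70% of its speed; a pose out of reach is approached as far as the arm can. A call with a gripper value outside its range is refused whole. The fingers move at their own pace and stop on an object; "force" is the grip in N (left out, the last holds). Time passes only in rows, so rows that do not move let the fingers close. It gives the time, the measured TCP pose, the force and the opening at its end, in the units of the state.
- get_state(): the state, without advancing time (a new reading comes with each control period).
- eyes.read_camera(name): name is "side" or "top"; returns the picture (384x512x3 uint8, blue, green, red); there is no depth.
- eyes.calibration(name): a dict with "K" (3x3 intrinsics, pixels), "camera_from_world" (4x4, takes a point from world to camera coordinates). Camera axes: x right, y up, looking along -z (the intrinsics and any distortion apply to the point x, -y, -z); pixel columns grow to the right and rows downward; lengths in m; the calibration is good to about 2 mm. A picture is of the moment at which its call begins. calibration takes no time and is no camera call.
- env.hand_in(): hands the job in, once; it reports no verdict.
The state is a dict: "clock": time; "joint_pos": joint angles; "qvel": joint speeds; "tau": joint torques, N m; "tcp_pos": TCP position; "orientation": TCP orientation; "wrist_force": force on the tool from outside, world axes, zero at the start; "ft_torque": the same for the moment, N m; "finger_gap": finger opening in m.
Only numpy, scipy, OpenCV 4.12 (cv2) and the standard library are available. Lean on these libraries where they do the work, as an engineer would, in place of code of your own. Each camera call takes 0.05 s, during which the arm holds its last target.

TASK

Free the tablet stored in the aluminium cradle: slide the black keeper along the T-track to the track's open end, lift it off and set it down on the bench clear of the cradle and the mat. Then, with the tablet still in the cradle, unfold the kickstand on its back fully. Last, take the tablet out and gently stand it up on its kickstand wholly on the black rubber mat, screen facing away from the robot's side, let go, and leave the pipe tee, the profile offcut and the small bin where they are.

Things in the scene. Friction and masses are not known exactly. Their poses are not given: they have to be found in the camera images.
- cradle: Fixed aluminium cradle on the bench, 180 mm wide (y). Origin on the bench; x runs from its T-track to its support plate, y to the track's open end, z up. Support and seat (6 mm front lip) lean 25 degrees: the stored tablet's top leans to +x, its lower edge's middle near (20, 0, 36) mm. Footprint x -26 to 128, y -88 to 95 mm. The support covers the lower 100 mm of the screen side; the top 55 mm are free.
- track_end (a point): Middle of the open end of the cradle's T-track, at the height of its top (26 mm above the bench); axes as the cradle. The track is a straight aluminium channel along the cradle's y at x = -7.5 mm, 36 mm wide, 180 mm long, slot 12 mm, floor 10 mm above the bench, capped black at the other end.
- keeper_grip (a point): Middle of the loose keeper's black upright, 16 (x) by 20 (y, along the track) mm, from 42 mm below this point to 20 mm above. It stands on a steel T-foot (21 x 30 x 8 mm, neck 8 mm) captive in the track; the foot's underside is 62 mm below this point. It blocks the folded kickstand, slides freely with 2 mm play and comes off only at the open end. About 90 g.
- tablet: Loose tablet computer in a grey case, 200 (y) x 155 (z) x 14 (x) mm, about 0.55 kg. Origin at the middle of its lower edge, mid-thickness; z runs up the panel to the top edge, +x is the screen side (dark glass), -x the back with the kickstand. It starts leaning 25 degrees in the cradle, screen against the support, back outwards.
- tablet_top (a point): Middle of the tablet's top edge, mid-thickness (155 mm up the panel from its origin); axes as the tablet.
- tablet_hinge (a point): Middle of the kickstand's hinge axis (along the tablet's y), 116 mm up the panel and 18 mm behind its mid-plane; axes as the tablet.
- kickstand_foot (a point): Middle of the kickstand's round rubber foot bar (12 mm diameter, 64 mm along y), 98 mm from the hinge axis. From hinge to foot the leg is a black bar 30 mm wide (y), 10 mm thick, 6 mm clear of the tablet's back when folded; it can be pinched by its sides. Axes turn with the leg: z points from foot to hinge.
- kickstand (a joint): Kickstand angle, rad: 0 folded flat on the back, foot down; grows as the foot swings out to the tablet's -x; hard stop fully open at 0.75. A light friction hinge (0.05 N m) stays where left; load on the foot pushes it open, not shut. Open, the tablet stands leaning back 26 degrees, top over towards the kickstand, foot 83 mm behind the lower edge.
- corner_left (a point): The +y end of the tablet's lower edge (mid-thickness).
- corner_right (a point): The -y end of the tablet's lower edge (mid-thickness).
- mat: Fixed black rubber bench mat, 200 mm (x) by 280 mm (y), 4 mm thick, lying on the bench. Origin at the centre of its underside; x points away from the robot's side of the bench, z up.
- mat_far (a point): Middle of the top of the mat's far edge, 100 mm from its centre along its +x: the side that the screen must face.
- pipe_tee: Bystander: loose grey plastic pipe tee, 113 mm long (x), 56 mm tall. Origin under its middle.
- offcut: Bystander: loose offcut of aluminium slot profile, 30 x 110 (y) x 30 mm. Origin under its middle.
- small_bin: Bystander: loose empty grey parts bin, 100 x 140 (y) x 60 mm. Origin under its middle.
Things that resemble listed ones, but are neither listed nor needed, are in the scene too. Of the things shaped like the part that bears keeper_grip, the black one is meant.

How it is judged:
On the way, in this order (a step that is already met when the one before it is completed fails the run):
1. the keeper has left the track at its open end and is lifted clear (y of keeper_grip in the frame of cradle above 0.105 m and height (world z) of keeper_grip above 0.082 m), for 0.1 s.
2. the kickstand is unfolded while the tablet is still in the cradle (value of joint kickstand above 0.65 rad and distance of tablet from where it was at the start of the episode below 0.03 m), for 0.2 s.
3. the tablet is lifted out of the cradle, kickstand open (distance of tablet from where it was at the start of the episode above 0.06 m and value of joint kickstand above 0.6 rad), for 0.1 s.
At the end, for the whole second after the job is handed in: Tablet at rest on its kickstand (joint over 0.65 rad), leaning 19 to 34 degrees, lower corners and foot down on the mat (2 mm outside allowed), screen to the mat's far side; keeper down on the bench, upright or lying, its middle outside the outlines of cradle and mat (x of corner_left in the frame of mat between -0.102 and 0.102 m and y of corner_left in the frame of mat between -0.142 and 0.142 m and x of corner_right in the frame of mat between -0.102 and 0.102 m and y of corner_right in the frame of mat between -0.142 and 0.142 m and x of kickstand_foot in the frame of mat between -0.102 and 0.102 m and y of kickstand_foot in the frame of mat between -0.142 and 0.142 m and value of joint kickstand above 0.65 rad and angle between tablet's own z axis and vertical between 0.33 and 0.6 rad and height (world z) of kickstand_foot below 0.016 m and height (world z) of tablet below 0.015 m and x of mat_far in the frame of tablet above -0.02 m and linear speed of tablet below 0.02 m/s and angular speed of tablet below 0.1 rad/s and height (world z) of keeper_grip below 0.07 m and (y of keeper_grip in the frame of cradle above 0.104 m or x of keeper_grip in the frame of cradle above 0.136 m or y of keeper_grip in the frame of cradle below -0.097 m or x of keeper_grip in the frame of cradle below -0.036 m) and (y of keeper_grip in the frame of mat above 0.14 m or x of keeper_grip in the frame of mat above 0.1 m or y of keeper_grip in the frame of mat below -0.14 m or x of keeper_grip in the frame of mat below -0.1 m)); the robot touches nothing.
It fails at once if the tablet or its kickstand hits or is pressed on the mat with more than 45 N (contact force between tablet and mat above 45 N).
It fails at once if the tablet falls over (angle between tablet's own z axis and vertical above 1.1 rad).
It fails at once if the pipe tee is moved by more than 20 mm (distance of pipe_tee from where it was at the start of the episode above 0.02 m).
It fails at once if the offcut is moved by more than 20 mm (distance of offcut from where it was at the start of the episode above 0.02 m).
It fails at once if the small bin is moved by more than 20 mm (distance of small_bin from where it was at the start of the episode above 0.02 m).
It also fails if it takes over 70 s, if anything falls off the work surface, if the arm or the gripper's body presses on something with over 40 N, if the wrist force passes 120 N, or if a joint passes its speed limit or range.

## Working session

There is one attempt and no reset: what is moved stays moved. The work goes in short steps, Python scripts to look and compute and a tool call to move; the robot and the scene stay as the last step left them, time stands still between calls to the robot, and variables do not carry over. Pictures are saved under pics/ and viewed, and the job is handed in when it is done.

Besides the shell and the picture viewer there is one more tool, called in YAML: its name, and indented under it one key for each argument. carry_out: Moves the arm, as the interface text tells. Its arguments: {"type":"object","properties":{"motion":{"type":"array"},"force":{"type":"number"}},"required":["motion"]}

```bash
mkdir -p pics
python3 - <<'E'
from workcell import get_state, eyes, env
import cv2
print(get_state())
for n in("side","top"):
    cv2.imwrite(f"pics/{n}0.png",eyes.read_camera(n)); print(n,eyes.calibration(n))
E
```

```text
{'clock': 0.0, 'joint_pos': array([ 1.04840040e+00,  3.14005400e-01,  4.49487070e-02,  1.30358293e+00,
       -4.89935530e-06,  1.43120926e+00]), 'qvel': array([-9.44906134e-04, -1.30234027e-03,  6.14857808e-04, -1.96921793e-04,
        2.57089208e-04,  9.76425562e-05]), 'tau': array([-2.52822167e-03, -4.80629504e+01,  2.98533046e+01,  1.92662847e-02,
       -1.78931996e-04, -2.60402430e-06]), 'tcp_pos': array([0.21467913, 0.53320313, 0.40379335]), 'orientation': array([-2.97201294e-04,  1.90237781e-01,  9.81737611e-01, -8.72417709e-04]), 'wrist_force': array([-0.64797809, -1.15264028, -1.21496477]), 'ft_torque': array([-0.02062707, -0.03823275,  0.05250652]), 'finger_gap': 0.08546402868665201}
side {'K': array([[438.44536194,   0.        , 253.0457585 ],
       [  0.        , 438.44536194, 192.73014501],
       [  0.        ,   0.        ,   1.        ]]), 'camera_from_world': array([[ 0.76539948, -0.64321916, -0.0208027 , -0.4324667 ],
       [ 0.37595832,  0.42066939,  0.82564678, -0.32391518],
       [-0.52232077, -0.63977056,  0.56380373, -1.03288834],
       [ 0.        ,  0.        ,  0.        ,  1.        ]])}
top {'K': array([[456.63126648,   0.        , 258.58086516],
       [  0.        , 456.63126648, 195.84936413],
       [  0.        ,   0.        ,   1.        ]]), 'camera_from_world': array([[ 2.52056144e-02, -9.99682025e-01,  7.24821704e-04,
        -2.67648857e-02],
       [ 9.88439565e-01,  2.50305718e-02,  1.49534934e-01,
        -5.99590596e-01],
       [-1.49505528e-01, -3.05267743e-03,  9.88756177e-01,
        -1.59259846e+00],
       [ 0.00000000e+00,  0.00000000e+00,  0.00000000e+00,
         1.00000000e+00]])}
```

View pics/side0.png

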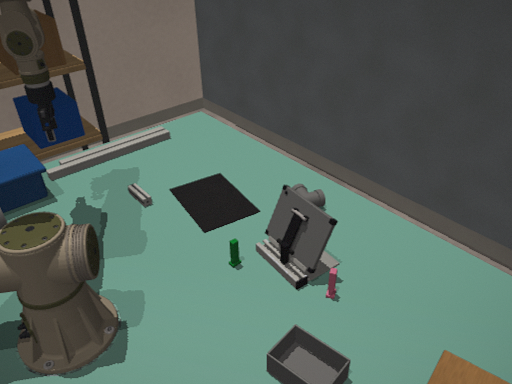

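View pics/top0.png

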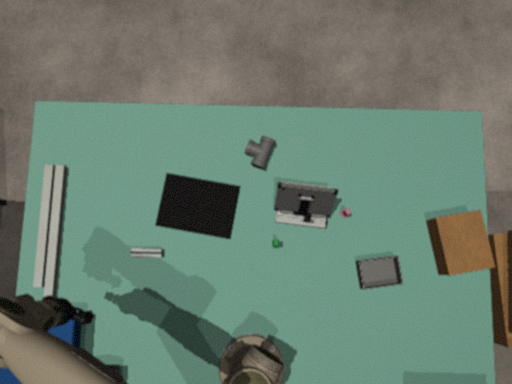

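The side view shows the cradle with the tablet at about (295,235). There are three keeper-shaped things: green at (235,252), pink at (332,283), and a black one in the track near (287,253). I'll enlarge to confirm the black one.

Run:
```python
import cv2,numpy as np
s=cv2.imread("pics/side0.png");t=cv2.imread("pics/top0.png")
a=cv2.resize(s[175:305,220:355],None,fx=4.4,fy=4.4,interpolation=cv2.INTER_CUBIC)
a=cv2.convertScaleAbs(a,alpha=1.6,beta=20)
cv2.imwrite("pics/side0c.png",a)
b=cv2.resize(t[130:260,230:360],None,fx=4.5,fy=4.5,interpolation=cv2.INTER_CUBIC)
cv2.imwrite("pics/top0c.png",cv2.convertScaleAbs(b,alpha=1.6,beta=20))
```

```text
(no output)
```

View pics/side0c.png

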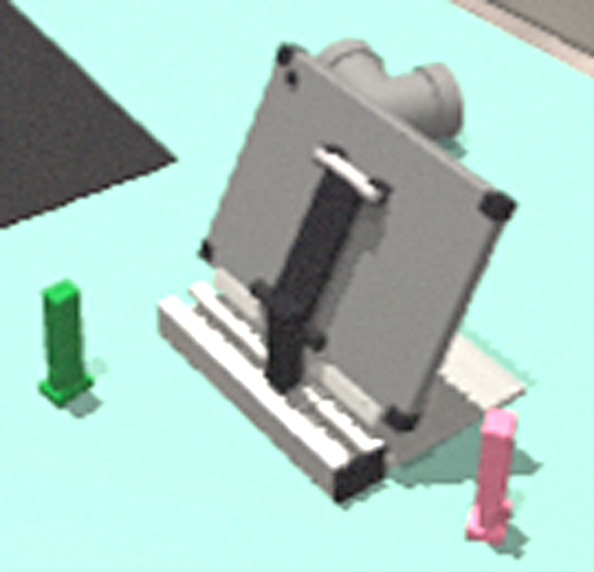

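View pics/top0c.png

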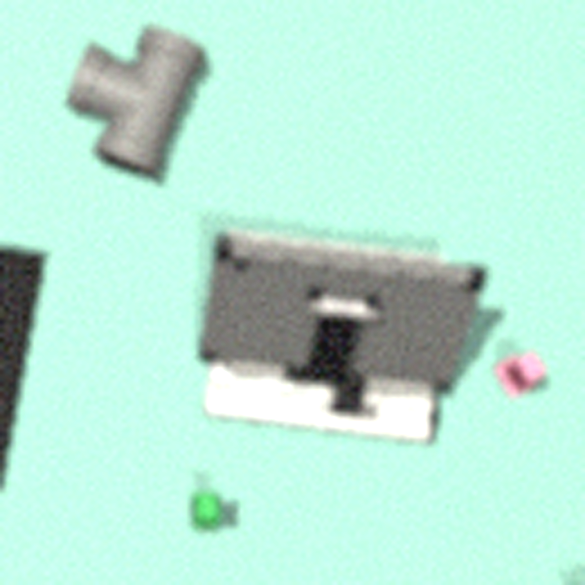

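The black keeper stands in the track in front of the kickstand, at crop (285,345), which is side pixel (285,253). Green and pink stand loose on the bench, so they are the decoys. The black cap is at the -y (right) end, so the open end is on the left, towards the mat. Next I'll measure.

```bash
cat > h.py <<'E'
import cv2,numpy as np
from workcell import get_state, eyes, env
C={n:eyes.calibration(n) for n in("side","top")}
def ray(n,p):
    K=C[n]["K"];M=C[n]["camera_from_world"];R=M[:3,:3];t=M[:3,3]
    d=np.linalg.inv(K)@np.array([p[0],p[1],1.]);d=np.array([d[0],-d[1],-d[2]])
    return -R.T@t,R.T@d
def plane(n,p,z):
    o,d=ray(n,p);return o+d*(z-o[2])/d[2]
def proj(n,X):
    M=C[n]["camera_from_world"];c=M[:3,:3]@np.asarray(X)+M[:3,3]
    q=C[n]["K"]@np.array([c[0],-c[1],-c[2]]);return q[:2]/q[2]
def tri(p,q):
    A=[];b=[]
    S=np.zeros((3,3));v=np.zeros(3)
    for n,x in(("side",p),("top",q)):
        o,d=ray(n,x);d/=np.linalg.norm(d);P=np.eye(3)-np.outer(d,d);S+=P;v+=P@o
    X=np.linalg.solve(S,v)
    return X
E
python3 - <<'E'
from h import *
t=cv2.imread("pics/top0.png");s=cv2.imread("pics/side0.png")
def big(m,lo,hi,box):
    x0,y0,x1,y1=box;z=np.zeros(m.shape[:2],np.uint8)
    z[y0:y1,x0:x1]=cv2.inRange(m,lo,hi)[y0:y1,x0:x1]
    c=max(cv2.findContours(z,0,2)[0],key=cv2.contourArea);return c
for n,m,box in(("top",t,(140,160,255,250)),("side",s,(160,165,265,235))):
    c=big(m,(0,0,0),(60,60,60),box);r=cv2.minAreaRect(c)
    e=0.02*cv2.arcLength(c,True);q=cv2.approxPolyDP(c,e,True)[:,0]
    print(n,"mat",len(q));
    for p in q: print(p,plane(n,p,.004).round(4))
    Q=np.array([plane(n,p,.004)[:2] for p in c[:,0]],np.float32)*1000
    print(cv2.minAreaRect(Q))
# track white in top
c=big(t,(140,140,140),(255,255,255),(265,200,340,235))
Q=np.array([plane("top",p,.026)[:2] for p in c[:,0]],np.float32)*1000
print(cv2.minAreaRect(Q),cv2.boundingRect(c)); print(cv2.boxPoints(cv2.minAreaRect(Q)))
for n,lo in (("offcut",(135,140,260,265)) ,):pass
for nm,p in (("offcut",(146,252)),("tee",(262,152)),("bin",(380,271)),("green",(276,243)),("pink",(346,213))): print(nm,plane("top",p,.03).round(3))
E
```

```text
top mat 4
[167 174] [0.6795 0.3297 0.004 ]
[156 224] [0.4931 0.3595 0.004 ]
[229 237] [0.4526 0.092  0.004 ]
[238 187] [0.6374 0.0652 0.004 ]
((565.9104614257812, 210.76547241210938), (272.77947998046875, 193.24903869628906), 81.23030853271484)
side mat 4
[220 174] [0.6766 0.3187 0.004 ]
[170 189] [0.4893 0.3555 0.004 ]
[204 232] [0.444  0.0849 0.004 ]
[259 211] [0.6362 0.0551 0.004 ]
((561.260986328125, 204.044677734375), (277.4837951660156, 196.36715698242188), 81.05242919921875)
((520.28955078125, -163.07656860351562), (176.10240173339844, 33.444862365722656), 83.45145416259766) (276, 212, 49, 15)
[[ 493.6344  -248.64618]
 [ 526.8611  -252.46039]
 [ 546.9447   -77.50696]
 [ 513.718    -73.69275]]
offcut [0.391 0.383 0.03 ]
tee [ 0.766 -0.02   0.03 ]
bin [ 0.345 -0.447  0.03 ]
green [ 0.434 -0.078  0.03 ]
pink [ 0.548 -0.328  0.03 ]
```

Run:
```python
from h import *
t=cv2.imread("pics/top0.png");s=cv2.imread("pics/side0.png")
def crop(m,x0,y0,x1,y1,f,n,):
    a=cv2.resize(m[y0:y1,x0:x1],None,fx=f,fy=f,interpolation=cv2.INTER_CUBIC);a=cv2.convertScaleAbs(a,alpha=1.8,beta=20)
    for i in range(x0,x1,5): cv2.putText(a,str(i),(int((i-x0+.5)*f),10),0,.35,(0,0,255));cv2.line(a,(int((i-x0+.5)*f),12),(int((i-x0+.5)*f),20),(0,0,255))
    for i in range(y0,y1,5): cv2.putText(a,str(i),(0,int((i-y0+.5)*f)),0,.35,(0,0,255))
    cv2.imwrite(n,a)
crop(s,250,190,340,290,6,"pics/s1.png");crop(t,265,170,345,240,9,"pics/t1.png")
```

```text
(no output)
```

View pics/s1.png

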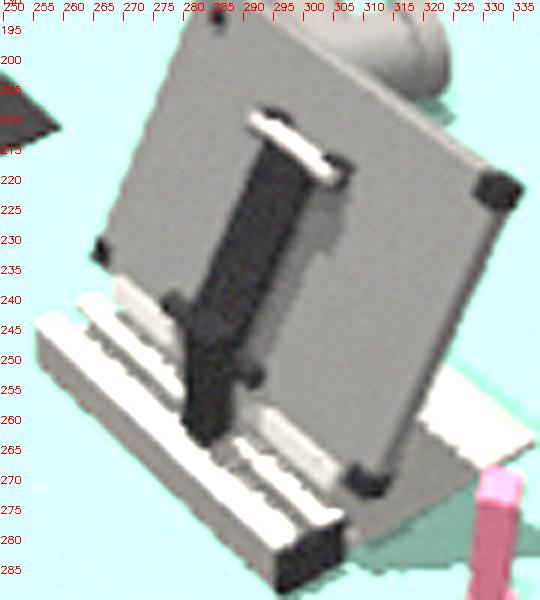

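View pics/t1.png

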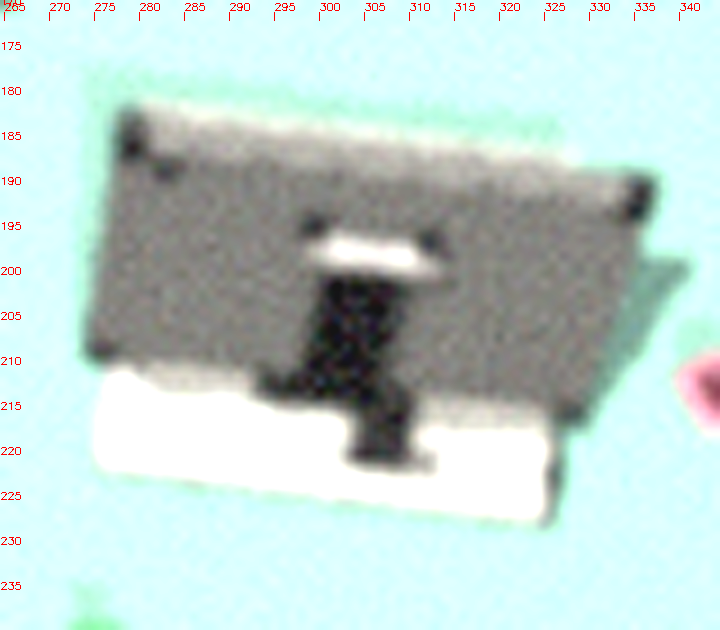

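Run:
```python
from h import *
for n in C: M=C[n]["camera_from_world"]; print(n,-M[:3,:3].T@M[:3,3])
for l,a,b in (("openfront",(255.7,242.5),(275.1,221.7)),("capfront",(295.3,280.8),(325.3,227.9)),("hingeL",(291.2,208.7),(299.8,197.3)),("hingeR",(305,219.8),(313.2,199.5)),
 ("tabTR",(336.3,221),(336.5,190.5)),("tabBL",(266,231),(275,209)),("tabBR",(312,270),(328,216))):
    X=tri(a,b);print(l,X.round(4),"res",(proj("side",X)-a).round(1),(proj("top",X)-b).round(1))
print("side plane")
for l,a in (("of",(255.7,242.5)),("ob",(263.2,239.5)),("cf",(295.3,280.8)),("cb",(307,275.3))): print(l,plane("side",a,.026).round(4))
print("top plane")
for l,a in (("of",(275.1,221.7)),("cf",(325.3,227.9))): print(l,plane("top",a,.026).round(4))
print("keeper bottom edges",plane("top",(303.2,220.8),.03),plane("top",(310.3,220.8),.03),"side",plane("side",(283.7,263.5),.03))
```

```text
side [-0.08671064 -0.80272123  0.84078935]
top [ 0.35523142 -0.01660997  1.6643707 ]
openfront [ 0.5115 -0.0741  0.0268] res [-0.5  0.1] [ 0.2 -0.3]
capfront [ 0.4926 -0.2539  0.0267] res [ 0. -0.] [-0.  0.]
hingeL [ 0.5799 -0.1481  0.1534] res [ 1.1 -0.2] [-0.6  0.7]
hingeR [ 0.5778 -0.1962  0.1448] res [-0.3  0. ] [ 0.1 -0.1]
tabTR [ 0.6073 -0.2713  0.1692] res [-0.8  0.1] [ 0.4 -0.4]
tabBL [ 0.5543 -0.0715  0.044 ] res [-0.  0.] [ 0. -0.]
tabBR [ 0.5369 -0.2635  0.0421] res [-1.4  0.2] [ 0.7 -0.8]
side plane
of [ 0.5133 -0.0741  0.026 ]
ob [ 0.5377 -0.0783  0.026 ]
cf [ 0.493  -0.2534  0.026 ]
cb [ 0.5293 -0.2593  0.026 ]
top plane
of [ 0.5104 -0.0733  0.026 ]
cf [ 0.4927 -0.254   0.026 ]
keeper bottom edges [ 0.51583845 -0.17400054  0.03      ] [ 0.51648282 -0.19948691  0.03      ] side [ 0.51123161 -0.19114257  0.03      ]
```

```bash
cat >> h.py <<'E'
from scipy.spatial.transform import Rotation as Ro
O=np.array([.5278,-.1662,0]);ex=np.array([.994,-.106,0]);ey=np.array([.106,.994,0]);ex/=np.linalg.norm(ex);ey/=np.linalg.norm(ey)
ez=np.array([0,0,1.])
def cr(x,y,z): return O+(ex*x+ey*y+ez*z)/1000   # mm cradle->world
def tocr(X): d=np.asarray(X)-O; return np.array([d@ex,d@ey,d[2]])*1000
def cur():
    s=get_state();q=s["orientation"];return np.array(s["tcp_pos"]),Ro.from_quat([q[1],q[2],q[3],q[0]]),s
def tool(pitch,yx=None,yy=None):
    # tool z = sin p * ex - cos p * ez ; tool y = ey
    yx=ex if yx is None else yx; yy=ey if yy is None else yy
    p=np.radians(pitch);z=np.sin(p)*yx-np.cos(p)*ez
    return Ro.from_matrix(np.c_[np.cross(yy,z),yy,z])
def delta(p0,R0,p1,R1):
    # shift in initial tool axes cm, turn rotvec deg
    return (R0.inv().apply(p1-p0)*100).round(3), np.degrees((R0.inv()*R1).as_rotvec()).round(2)
E
python3 - <<'E'
from h import *
p,R,s=cur()
R1=tool(0);print("turn",delta(p,R,p,R1)[1])
g=cr(-10.5,-20,0);tgt=np.array([g[0],g[1],.333])
print(tgt,delta(p,R1,tgt,R1)[0])
E
```

```text
turn [ -0.09  -0.03 -15.85]
[ 0.51523843 -0.18497383  0.333     ] [-37.5   -68.229   7.091]
```

carry_out:
  motion:
    - {"jaw": 0.3,"wz": -7.9}
    - {"wz": -7.9}
    - {"tx": -2.2,"ty": -4}
    - {"tx": -2.2,"ty": -4}
    - {"tx": -2.2,"ty": -4}
    - {"tx": -2.2,"ty": -4}
    - {"tx": -2.2,"ty": -4}
    - {"tx": -2.2,"ty": -4}
    - {"tx": -2.2,"ty": -4}
    - {"tx": -2.2,"ty": -4}
    - {"tx": -2.2,"ty": -4}
    - {"tx": -2.2,"ty": -4}
    - {"tx": -2.2,"ty": -4}
    - {"tx": -2.2,"ty": -4}
    - {"tx": -2.2,"ty": -4}
    - {"tx": -2.2,"ty": -4}
    - {"tx": -2.2,"ty": -4}
    - {"tx": -2.2,"ty": -4}
    - {"tx": -2.2,"ty": -4}
    - {}

```text
invalid input at $.motion[0]: expected keys jaw, tx, ty, tz, wx, wy, wz
```

```bash
cat > st.py <<'E'
from h import *
import sys
p,R,s=cur()
print("t",round(s["clock"],2),"tcp cr",tocr(p).round(1),"gap",round(s["finger_gap"],4),"F",s["wrist_force"].round(1),"q",s["joint_pos"].round(2))
z=R.apply([0,0,1]);print("grasp cr",tocr(p+.155*z).round(1),"pitch",np.degrees(np.arctan2(z@ex,-z[2])).round(1),"zy",(z@ey).round(3))
E
python3 - <<'E'
exec(open("st.py").read())
g=cr(-10.5,-20,233)
print(delta(p,R,g,tool(0)))
for n in C: cv2.imwrite(f"pics/{n}2.png",eyes.read_camera(n))
E
```

```text
t 0.1 tcp cr [-385.5  662.3  403.9] gap 0.0854 F [ 0.7  0.5 -0.3] q [1.05 0.31 0.05 1.3  0.   1.43]
grasp cr [-385.6  662.1  248.9] pitch -0.0 zy -0.001
(array([-54.709, -55.37 ,  17.166]), array([ -0.09,  -0.03, -15.85]))
```

carry_out:
  motion:
    - {"jaw": 0.3,"tx": 0,"ty": 0,"tz": 0,"wx": 0,"wy": 0,"wz": -7.9}
    - {"jaw": 0.3,"tx": 0,"ty": 0,"tz": 0,"wx": 0,"wy": 0,"wz": -7.9}
    - {"jaw": 0.3,"tx": -2.2,"ty": -4,"tz": 0,"wx": 0,"wy": 0,"wz": 0}
    - {"jaw": 0.3,"tx": -2.2,"ty": -4,"tz": 0,"wx": 0,"wy": 0,"wz": 0}
    - {"jaw": 0.3,"tx": -2.2,"ty": -4,"tz": 0,"wx": 0,"wy": 0,"wz": 0}
    - {"jaw": 0.3,"tx": -2.2,"ty": -4,"tz": 0,"wx": 0,"wy": 0,"wz": 0}
    - {"jaw": 0.3,"tx": -2.2,"ty": -4,"tz": 0,"wx": 0,"wy": 0,"wz": 0}
    - {"jaw": 0.3,"tx": -2.2,"ty": -4,"tz": 0,"wx": 0,"wy": 0,"wz": 0}
    - {"jaw": 0.3,"tx": -2.2,"ty": -4,"tz": 0,"wx": 0,"wy": 0,"wz": 0}
    - {"jaw": 0.3,"tx": -2.2,"ty": -4,"tz": 0,"wx": 0,"wy": 0,"wz": 0}
    - {"jaw": 0.3,"tx": -2.2,"ty": -4,"tz": 0,"wx": 0,"wy": 0,"wz": 0}
    - {"jaw": 0.3,"tx": -2.2,"ty": -4,"tz": 0,"wx": 0,"wy": 0,"wz": 0}
    - {"jaw": 0.3,"tx": -2.2,"ty": -4,"tz": 0,"wx": 0,"wy": 0,"wz": 0}
    - {"jaw": 0.3,"tx": -2.2,"ty": -4,"tz": 0,"wx": 0,"wy": 0,"wz": 0}
    - {"jaw": 0.3,"tx": -2.2,"ty": -4,"tz": 0,"wx": 0,"wy": 0,"wz": 0}
    - {"jaw": 0.3,"tx": -2.2,"ty": -4,"tz": 0,"wx": 0,"wy": 0,"wz": 0}
    - {"jaw": 0.3,"tx": -2.2,"ty": -4,"tz": 0,"wx": 0,"wy": 0,"wz": 0}
    - {"jaw": 0.3,"tx": -2.2,"ty": -4,"tz": 0,"wx": 0,"wy": 0,"wz": 0}
    - {"jaw": 0.3,"tx": -2.2,"ty": -4,"tz": 0,"wx": 0,"wy": 0,"wz": 0}
    - {"jaw": 0.3,"tx": 0,"ty": 0,"tz": 0,"wx": 0,"wy": 0,"wz": 0}

```text
clock: 2.7
tcp_pos: [0.5148, -0.1854, 0.4038]
orientation: [-0.0, 0.055, 0.998, -0.0]
wrist_force: [-0.8, 1.4, 0.3]
finger_gap: 0.0549
```

Run:
```python
exec(open("st.py").read())
g=cr(-10.5,-20,233)
print(delta(p,R,g,tool(0)))
for n in C: cv2.imwrite(f"pics/{n}2.png",eyes.read_camera(n))
```

```text
t 2.7 tcp cr [-10.9 -20.5 403.8] gap 0.0549 F [-0.8  1.4  0.3] q [-0.49  0.26 -0.03  1.28 -0.   -0.38]
grasp cr [-10.9 -20.5 248.8] pitch -0.0 zy -0.0
(array([-0.042,  0.051, 17.078]), array([-0.01, -0.01, -0.25]))
```

carry_out:
  motion:
    - {"jaw": 0.3,"tx": 0,"ty": 0,"tz": 4,"wx": 0,"wy": 0,"wz": 0}
    - {"jaw": 0.3,"tx": 0,"ty": 0,"tz": 4,"wx": 0,"wy": 0,"wz": 0}
    - {"jaw": 0.3,"tx": 0,"ty": 0,"tz": 3,"wx": 0,"wy": 0,"wz": 0}
    - {"jaw": 0.3,"tx": 0,"ty": 0,"tz": 2,"wx": 0,"wy": 0,"wz": 0}
    - {"jaw": 0.3,"tx": 0,"ty": 0,"tz": 0,"wx": 0,"wy": 0,"wz": 0}

```text
clock: 3.42
tcp_pos: [0.5129, -0.1809, 0.2735]
orientation: [-0.002, 0.053, 0.999, 0.001]
wrist_force: [0.7, 0.1, 0.1]
finger_gap: 0.0552
```

```bash
cat > snap.py <<'E'
from h import *
import sys
exec(open("st.py").read())
def crop(n,m,f,X,w=45):
    u=proj(n,X);x0=int(max(0,u[0]-w));y0=int(max(0,u[1]-w));x1=min(512,x0+2*w);y1=min(384,y0+2*w)
    a=cv2.resize(m[y0:y1,x0:x1],None,fx=f,fy=f,interpolation=cv2.INTER_CUBIC);a=cv2.convertScaleAbs(a,alpha=1.8,beta=20)
    for i in range(x0,x1,10): cv2.putText(a,str(i),(int((i-x0+.5)*f),10),0,.3,(0,0,255));cv2.line(a,(int((i-x0+.5)*f),12),(int((i-x0+.5)*f),18),(0,0,255))
    for i in range(y0,y1,10): cv2.putText(a,str(i),(0,int((i-y0+.5)*f)),0,.3,(0,0,255))
    return a
def snap(tag,X,w=45,names=("side","top")):
    ims=[]
    for n in names:
        m=eyes.read_camera(n);cv2.imwrite(f"pics/{n}_{tag}.png",m);ims.append(crop(n,m,395/(2*w) if len(names)>1 else 590/(2*w),X,w))
    h=max(a.shape[0] for a in ims);ims=[cv2.copyMakeBorder(a,0,h-a.shape[0],0,4,0) for a in ims]
    cv2.imwrite(f"pics/{tag}.png",np.hstack(ims))
E
python3 - <<'E'
from snap import *
snap("k1",cr(0,-20,80))
E
```

```text
t 3.42 tcp cr [-13.3 -16.2 273.5] gap 0.0552 F [0.7 0.1 0.1] q [-0.49  0.33 -0.26  0.98  0.   -0.38]
grasp cr [-13.8 -15.9 118.5] pitch -0.2 zy 0.002
```

View pics/k1.png

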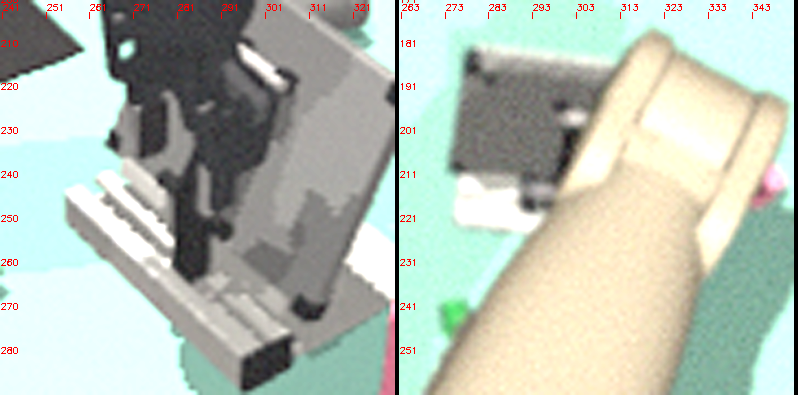

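Run:
```python
exec(open("st.py").read())
print(s["qvel"].round(4), R.as_matrix().round(4).tolist(), tool(0).as_matrix().round(4).tolist())
```

```text
t 3.52 tcp cr [-12.1 -17.  275.5] gap 0.0555 F [ 0.7 -0.7  0.3] q [-0.49  0.33 -0.26  0.98  0.   -0.38]
grasp cr [-12.  -17.  120.5] pitch 0.0 zy 0.0
[-0.0055 -0.006   0.0225 -0.0026 -0.0005 -0.0007] [[-0.9944, 0.1056, 0.0005], [0.1056, 0.9944, -0.0], [-0.0005, 0.0, -1.0]] [[-0.9944, 0.106, 0.0], [0.106, 0.9944, 0.0], [0.0, 0.0, -1.0]]
```

carry_out:
  motion:
    - {"jaw": 0.3,"tx": -0.15,"ty": -0.3,"tz": 0.5,"wx": 0,"wy": 0,"wz": 0}
    - {"jaw": 0.3,"tx": 0,"ty": 0,"tz": 1.3,"wx": 0,"wy": 0,"wz": 0}
    - {"jaw": 0.3,"tx": 0,"ty": 0,"tz": 1.3,"wx": 0,"wy": 0,"wz": 0}
    - {"jaw": 0.3,"tx": 0,"ty": 0,"tz": 1.1,"wx": 0,"wy": 0,"wz": 0}
    - {"jaw": 0.3,"tx": 0,"ty": 0,"tz": 0,"wx": 0,"wy": 0,"wz": 0}

```text
clock: 4.15
tcp_pos: [0.5146, -0.1855, 0.2312]
orientation: [-0.001, 0.054, 0.999, 0.001]
wrist_force: [-0.9, 0.0, 0.8]
finger_gap: 0.0555
```

Run:
```python
from snap import *
snap("k2",cr(0,-20,80),45,("side",))
```

```text
t 4.15 tcp cr [-11.1 -20.6 231.2] gap 0.0555 F [-0.9  0.   0.8] q [-0.49  0.38 -0.31  0.89  0.   -0.39]
grasp cr [-11.5 -20.4  76.2] pitch -0.1 zy 0.001
```

View pics/k2.png

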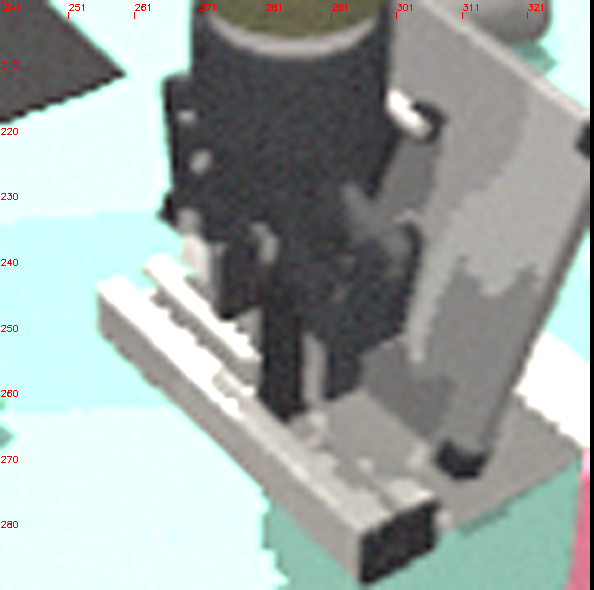

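The crop shows the keeper at about (283,255), between the two fingers at (274,242) and (292,255). Closing the jaws now.

carry_out:
  motion:
    - {"jaw": -0.7,"tx": 0,"ty": 0,"tz": 0,"wx": 0,"wy": 0,"wz": 0}
    - {"jaw": -0.7,"tx": 0,"ty": 0,"tz": 0,"wx": 0,"wy": 0,"wz": 0}
    - {"jaw": -0.7,"tx": 0,"ty": 0,"tz": 0,"wx": 0,"wy": 0,"wz": 0}
    - {"jaw": -0.7,"tx": 0,"ty": 0,"tz": 0,"wx": 0,"wy": 0,"wz": 0}
  force: 30

```text
clock: 4.7
tcp_pos: [0.5152, -0.1858, 0.2328]
orientation: [0.0, 0.053, 0.999, -0.0]
wrist_force: [-0.8, -0.5, -0.1]
finger_gap: 0.0198
```

```bash
python3 st.py
```

```text
t 4.7 tcp cr [-10.5 -20.8 232.8] gap 0.0198 F [-0.8 -0.5 -0.1] q [-0.49  0.37 -0.31  0.89  0.   -0.39]
grasp cr [-10.4 -20.8  77.8] pitch 0.0 zy 0.0
```

carry_out:
  motion:
    - {"jaw": -0.7,"tx": 0,"ty": 0.7,"tz": 0,"wx": 0,"wy": 0,"wz": 0}
    - {"jaw": -0.7,"tx": 0,"ty": 1,"tz": 0,"wx": 0,"wy": 0,"wz": 0}
    - {"jaw": -0.7,"tx": 0,"ty": 1,"tz": 0,"wx": 0,"wy": 0,"wz": 0}
    - {"jaw": -0.7,"tx": 0,"ty": 1,"tz": 0,"wx": 0,"wy": 0,"wz": 0}

```text
clock: 5.2
tcp_pos: [0.5192, -0.1481, 0.2328]
orientation: [0.0, 0.053, 0.999, -0.0]
wrist_force: [0.5, -0.4, 0.2]
finger_gap: 0.0192
```

```bash
python3 st.py
```

```text
t 5.2 tcp cr [-10.4  17.1 232.8] gap 0.0192 F [ 0.5 -0.4  0.2] q [-0.43  0.36 -0.33  0.88 -0.   -0.32]
grasp cr [-10.4  17.   77.8] pitch 0.0 zy -0.0
```

carry_out:
  motion:
    - {"jaw": -0.7,"tx": 0,"ty": 1.5,"tz": 0,"wx": 0,"wy": 0,"wz": 0}
    - {"jaw": -0.7,"tx": 0,"ty": 1.5,"tz": 0,"wx": 0,"wy": 0,"wz": 0}
    - {"jaw": -0.7,"tx": 0,"ty": 1.5,"tz": 0,"wx": 0,"wy": 0,"wz": 0}
    - {"jaw": -0.7,"tx": 0,"ty": 1.5,"tz": 0,"wx": 0,"wy": 0,"wz": 0}
    - {"jaw": -0.7,"tx": 0,"ty": 1.5,"tz": 0,"wx": 0,"wy": 0,"wz": 0}
    - {"jaw": -0.7,"tx": 0,"ty": 1.5,"tz": 0,"wx": 0,"wy": 0,"wz": 0}
    - {"jaw": -0.7,"tx": 0,"ty": 1.5,"tz": 0,"wx": 0,"wy": 0,"wz": 0}
    - {"jaw": -0.7,"tx": 0,"ty": 0,"tz": 0,"wx": 0,"wy": 0,"wz": 0}

```text
clock: 6.2
tcp_pos: [0.5301, -0.0432, 0.2323]
orientation: [-0.001, 0.053, 0.999, 0.0]
wrist_force: [-0.1, -0.6, -1.1]
finger_gap: 0.0194
```

Run:
```python
from snap import *
snap("k3",cr(0,60,60),45)
```

```text
t 6.2 tcp cr [-10.8 122.5 232.3] gap 0.0194 F [-0.1 -0.6 -1.1] q [-0.23  0.35 -0.35  0.87  0.   -0.13]
grasp cr [-11.  122.6  77.3] pitch -0.1 zy 0.001
```

View pics/k3.png

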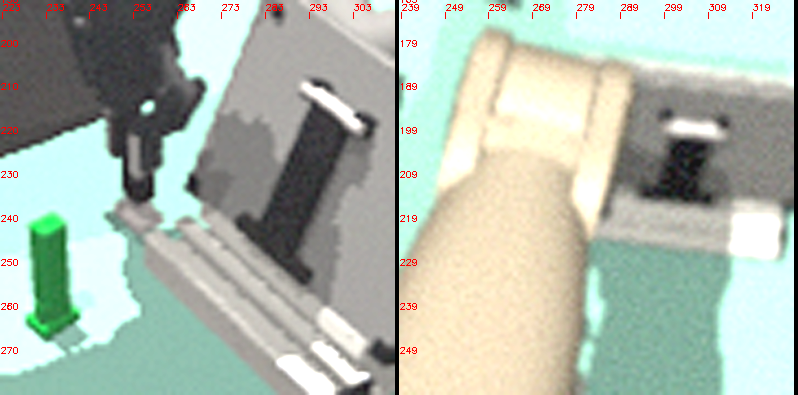

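carry_out:
  motion:
    - {"jaw": -0.7,"tx": 0,"ty": 0,"tz": -1,"wx": 0,"wy": 0,"wz": 0}
    - {"jaw": -0.7,"tx": 0,"ty": 0,"tz": -1.5,"wx": 0,"wy": 0,"wz": 0}
    - {"jaw": -0.7,"tx": 0,"ty": 0,"tz": -1.5,"wx": 0,"wy": 0,"wz": 0}
    - {"jaw": -0.7,"tx": 0,"ty": 0,"tz": 0,"wx": 0,"wy": 0,"wz": 0}
    - {"jaw": -0.7,"tx": 0,"ty": 0,"tz": 0,"wx": 0,"wy": 0,"wz": 0}
    - {"jaw": -0.7,"tx": 2.7,"ty": 0.8,"tz": 0,"wx": 0,"wy": 0,"wz": 0}
    - {"jaw": -0.7,"tx": 2.7,"ty": 0.8,"tz": 0,"wx": 0,"wy": 0,"wz": 0}
    - {"jaw": -0.7,"tx": 2.7,"ty": 0.8,"tz": 0,"wx": 0,"wy": 0,"wz": 0}
    - {"jaw": -0.7,"tx": 2.7,"ty": 0.8,"tz": 0,"wx": 0,"wy": 0,"wz": 0}
    - {"jaw": -0.7,"tx": 2.7,"ty": 0.8,"tz": 0,"wx": 0,"wy": 0,"wz": 0}
    - {"jaw": -0.7,"tx": 0,"ty": 0,"tz": 1,"wx": 0,"wy": 0,"wz": 0}
    - {"jaw": -0.7,"tx": 0,"ty": 0,"tz": 1.5,"wx": 0,"wy": 0,"wz": 0}
    - {"jaw": -0.7,"tx": 0,"ty": 0,"tz": 1.5,"wx": 0,"wy": 0,"wz": 0}
    - {"jaw": -0.7,"tx": 0,"ty": 0,"tz": 0,"wx": 0,"wy": 0,"wz": 0}

```text
clock: 8.05
tcp_pos: [0.4002, 0.0095, 0.2314]
orientation: [-0.001, 0.054, 0.999, 0.0]
wrist_force: [-0.6, 0.4, -1.2]
finger_gap: 0.0197
```

Run:
```python
from snap import *
print(p)
snap("k4",[.40,.01,.05],45,("side",))
```

```text
t 8.05 tcp cr [-145.5  161.2  231.4] gap 0.0197 F [-0.6  0.4 -1.2] q [-0.18  0.12 -0.66  0.79  0.   -0.07]
grasp cr [-145.9  161.2   76.4] pitch -0.1 zy 0.0
[0.40018421 0.00949023 0.23140621]
```

View pics/k4.png

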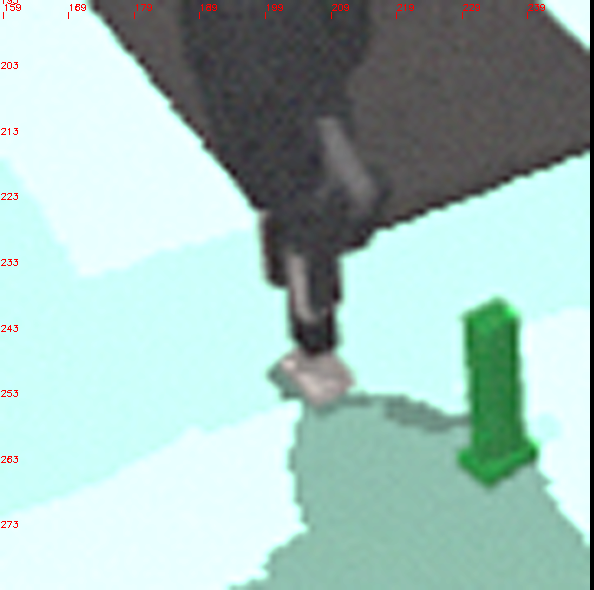

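Keeper held upright at (206,247), green decoy at (233,253), well apart. I'll lower 8 mm, release, and raise.

carry_out:
  motion:
    - {"jaw": -0.7,"tx": 0,"ty": 0,"tz": 0.4,"wx": 0,"wy": 0,"wz": 0}
    - {"jaw": -0.7,"tx": 0,"ty": 0,"tz": 0.35,"wx": 0,"wy": 0,"wz": 0}
    - {"jaw": -0.7,"tx": 0,"ty": 0,"tz": 0,"wx": 0,"wy": 0,"wz": 0}
    - {"jaw": 0.2,"tx": 0,"ty": 0,"tz": 0,"wx": 0,"wy": 0,"wz": 0}
    - {"jaw": 0.2,"tx": 0,"ty": 0,"tz": 0,"wx": 0,"wy": 0,"wz": 0}
    - {"jaw": 0.2,"tx": 0,"ty": 0,"tz": 0,"wx": 0,"wy": 0,"wz": 0}
    - {"jaw": 0.2,"tx": 0,"ty": 0,"tz": -1.5,"wx": 0,"wy": 0,"wz": 0}
    - {"jaw": 0.2,"tx": 0,"ty": 0,"tz": -2.5,"wx": 0,"wy": 0,"wz": 0}
    - {"jaw": 0.2,"tx": 0,"ty": 0,"tz": -2.5,"wx": 0,"wy": 0,"wz": 0}
    - {"jaw": 0.2,"tx": 0,"ty": 0,"tz": -2.5,"wx": 0,"wy": 0,"wz": 0}
    - {"jaw": 0.2,"tx": 0,"ty": 0,"tz": 0,"wx": 0,"wy": 0,"wz": 0}

```text
clock: 9.48
tcp_pos: [0.4013, 0.0095, 0.3169]
orientation: [0.002, 0.053, 0.999, -0.0]
wrist_force: [0.8, 0.5, 0.1]
finger_gap: 0.0515
```

Run:
```python
from snap import *
snap("k5",[.43,-.03,.05],60)
# kickstand geometry: panel
a=np.radians(25)
def pan(u,b): # u up panel, b behind mid-plane -> cradle x,z
    return np.array([20+u*np.sin(a)-b*np.cos(a),36+u*np.cos(a)+b*np.sin(a)])
H=pan(116,18)
def grasp(r,th,off): # point at distance r from hinge along leg, off outward
    ang=a+th; d=np.array([-np.sin(ang),-np.cos(ang)]); n=np.array([-np.cos(ang),np.sin(ang)])
    return H+r*d+off*n
for th in (0,.15,.3,.45,.6,.75,.8):
    g=grasp(75,th,6);p_=np.radians(48)-th
    tcp=g-155*np.array([np.sin(p_),-np.cos(p_)]);w=cr(tcp[0],0,tcp[1])
    print(th,g.round(1),"pitch",np.degrees(p_).round(1),"tcp",w.round(3),np.hypot(w[0],w[1]).round(3))
```

```text
t 9.47 tcp cr [-144.5  161.2  316.9] gap 0.0515 F [0.8 0.5 0.1] q [-0.18  0.03 -0.52  1.01  0.   -0.07]
grasp cr [-143.8  161.2  161.9] pitch 0.2 zy -0.0
0 [15.6 83.3] pitch 48.0 tcp [ 0.429 -0.156  0.187] 0.456
0.15 [ 6.2 89.6] pitch 39.4 tcp [ 0.436 -0.156  0.209] 0.463
0.3 [-2.1 97.2] pitch 30.8 tcp [ 0.447 -0.158  0.23 ] 0.474
0.45 [ -9.2 106. ] pitch 22.2 tcp [ 0.46  -0.159  0.249] 0.487
0.6 [-14.9 115.7] pitch 13.6 tcp [ 0.477 -0.161  0.266] 0.503
0.75 [-19.1 126.2] pitch 5.0 tcp [ 0.495 -0.163  0.281] 0.521
0.8 [-20.1 129.8] pitch 2.2 tcp [ 0.502 -0.163  0.285] 0.528
```

View pics/k5.png

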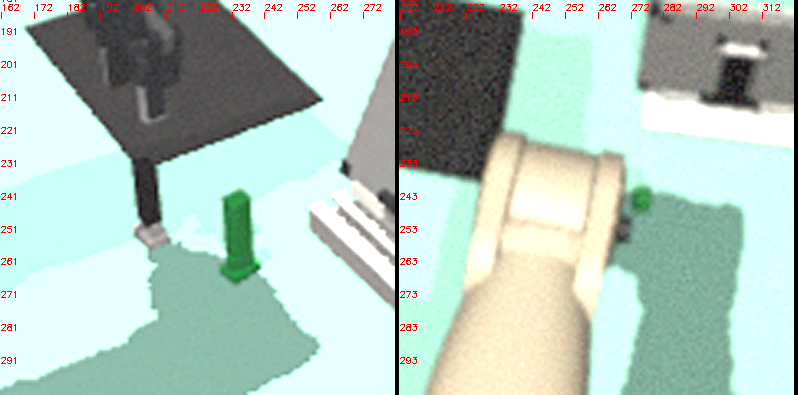

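Keeper stands free at (205,236), clear of the mat and cradle. Next, the kickstand.

```bash
cat >> h.py <<'E'
A=np.radians(25)
def pan(u,b): return np.array([20+u*np.sin(A)-b*np.cos(A),36+u*np.cos(A)+b*np.sin(A)])
HG=pan(116,18)
def leg(r,th,off):
    ang=A+th; d=np.array([-np.sin(ang),-np.cos(ang)]); n=np.array([-np.cos(ang),np.sin(ang)])
    return HG+r*d+off*n
def pose(g,pitch,y=0): # grasp point (x,z) mm cradle -> tcp pos,R
    q=np.radians(pitch);t=g-155*np.array([np.sin(q),-np.cos(q)])
    return cr(t[0],y,t[1]),tool(pitch)
E
python3 - <<'E'
exec(open("st.py").read())
R0=tool(0)
P1,R1=pose(leg(70,0,80),50,0)
print(tocr(P1),delta(p,R0,P1,R1))
P2,_=pose(leg(70,0,11),50,0); print(tocr(P2),delta(P1,R1,P2,R1))
E
```

```text
t 9.57 tcp cr [-145.4  161.3  315. ] gap 0.0513 F [-0.3 -0.3 -0.2] q [-0.18  0.03 -0.53  1.01  0.   -0.07]
grasp cr [-145.3  161.3  160. ] pitch 0.0 zy 0.0
[-1.68114612e+02  4.82992087e-15  2.18738827e+02] (array([  2.272, -16.129,   9.622]), array([  0., -50.,   0.]))
[-1.05579374e+02 -8.66732068e-15  1.89578167e+02] (array([-1.786, -0.   ,  6.665]), array([0., 0., 0.]))
```

carry_out:
  motion:
    - {"jaw": 0.3,"tx": 0.5,"ty": -3.2,"tz": 0,"wx": 0,"wy": 0,"wz": 0}
    - {"jaw": 0.3,"tx": 0.5,"ty": -3.2,"tz": 0,"wx": 0,"wy": 0,"wz": 0}
    - {"jaw": 0.3,"tx": 0.5,"ty": -3.2,"tz": 0,"wx": 0,"wy": 0,"wz": 0}
    - {"jaw": 0.3,"tx": 0.5,"ty": -3.2,"tz": 0,"wx": 0,"wy": 0,"wz": 0}
    - {"jaw": 0.3,"tx": 0.3,"ty": -3.3,"tz": 0,"wx": 0,"wy": 0,"wz": 0}
    - {"jaw": 0.3,"tx": 0,"ty": 0,"tz": 2.4,"wx": 0,"wy": 0,"wz": 0}
    - {"jaw": 0.3,"tx": 0,"ty": 0,"tz": 2.4,"wx": 0,"wy": 0,"wz": 0}
    - {"jaw": 0.3,"tx": 0,"ty": 0,"tz": 2.4,"wx": 0,"wy": 0,"wz": 0}
    - {"jaw": 0.3,"tx": 0,"ty": 0,"tz": 2.4,"wx": 0,"wy": 0,"wz": 0}
    - {"jaw": 0.3,"tx": 0,"ty": 0,"tz": 0,"wx": 0,"wy": -8,"wz": 0}
    - {"jaw": 0.3,"tx": 0,"ty": 0,"tz": 0,"wx": 0,"wy": -8,"wz": 0}
    - {"jaw": 0.3,"tx": 0,"ty": 0,"tz": 0,"wx": 0,"wy": -8,"wz": 0}
    - {"jaw": 0.3,"tx": 0,"ty": 0,"tz": 0,"wx": 0,"wy": -8,"wz": 0}
    - {"jaw": 0.3,"tx": 0,"ty": 0,"tz": 0,"wx": 0,"wy": -8,"wz": 0}
    - {"jaw": 0.3,"tx": 0,"ty": 0,"tz": 0,"wx": 0,"wy": -8,"wz": 0}
    - {"jaw": 0.3,"tx": 0,"ty": 0,"tz": 0,"wx": 0,"wy": -2,"wz": 0}
    - {"jaw": 0.3,"tx": 0,"ty": 0,"tz": 0,"wx": 0,"wy": 0,"wz": 0}

```text
clock: 11.7
tcp_pos: [0.3918, -0.1744, 0.2545]
orientation: [0.398, 0.045, 0.916, -0.009]
wrist_force: [0.2, -0.5, -1.1]
finger_gap: 0.0558
```

Run:
```python
from snap import *
P2,R2=pose(leg(70,0,11),50,0); print(delta(p,R,P2,R2))
snap("s1",cr(0,0,100),50)
```

```text
t 11.7 tcp cr [-134.3  -22.6  254.5] gap 0.0558 F [ 0.2 -0.5 -1.1] q [-0.75 -0.08 -1.03 -0.08  0.47 -0.47]
grasp cr [-21.2 -18.8 148.7] pitch 46.9 zy 0.024
(array([2.785, 2.091, 6.59 ]), array([ 1.39, -3.09, -0.23]))
```

View pics/s1.png

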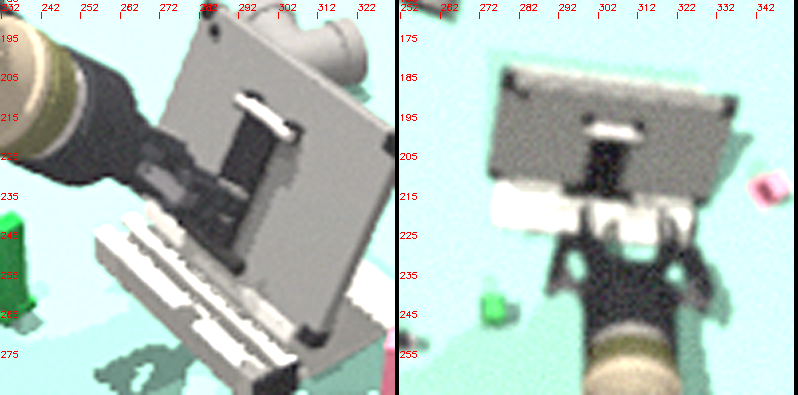

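The arm stopped at j3's lower limit (-1.03), so the 50° approach is out of reach. The side crop shows the fingers about 20 mm off the leg's line and not touching anything. A steeper tool pitch of 25° keeps the elbow clear.

Run:
```python
exec(open("st.py").read())
pit=25
P2,R2=pose(leg(70,0,12),pit,0)
P1=P2-R2.apply([0,0,.06])
print("pre",tocr(P1).round(1),"fin",tocr(P2).round(1), P1)
sh,rv=delta(p,R,P1,R2);print("turn",rv,"shift after turn",delta(p,R2,P1,R2)[0])
# simple planar arm fit (tool-down samples)
from scipy.optimize import least_squares
D=[(.3140,.0449,.2147,.5332,.4038),(.26,-.03,.5148,-.1854,.4038),(.38,-.31,.5146,-.1855,.2320),(.35,-.35,.5301,-.0432,.2323),(.12,-.66,.4002,.0095,.2314),(.03,-.53,.4005,.0095,.316),(.36,-.33,.5192,-.1481,.2328),(.33,-.26,.5137,-.182,.2745)]
D=np.array(D);r=np.sqrt(D[:,2]**2+D[:,3]**2-.0787**2)
def f(v):
    L1,al,L2,be,rc,zc=v
    return np.r_[rc+L1*np.sin(D[:,0]+al)+L2*np.sin(D[:,0]-D[:,1]+be)-r, zc+L1*np.cos(D[:,0]+al)+L2*np.cos(D[:,0]-D[:,1]+be)-D[:,4]]
o=least_squares(f,[.3,0,.3,1.57,.0,.1]);print(o.x.round(3),abs(o.fun).max().round(4))
```

```text
t 11.8 tcp cr [-134.3  -22.4  254.5] gap 0.0559 F [ 0.7 -0.2 -0.5] q [-0.75 -0.08 -1.03 -0.08  0.47 -0.47]
grasp cr [-21.2 -18.5 148.6] pitch 46.9 zy 0.025
pre [-78.6   0.  285.2] fin [-53.3   0.  230.8] [ 0.44963149 -0.15786412  0.28522488]
turn [ 1.44 21.9   0.09] shift after turn [-6.349  2.235 -0.427]
[ 0.514  0.005  0.414  1.437 -0.002 -0.028] 0.0021
```

carry_out:
  motion:
    - {"jaw": 0.3,"tx": 0,"ty": 0,"tz": 0,"wx": 0.5,"wy": 7.3,"wz": 0}
    - {"jaw": 0.3,"tx": 0,"ty": 0,"tz": 0,"wx": 0.5,"wy": 7.3,"wz": 0}
    - {"jaw": 0.3,"tx": 0,"ty": 0,"tz": 0,"wx": 0.4,"wy": 7.3,"wz": 0}
    - {"jaw": 0.3,"tx": -1.6,"ty": 0.6,"tz": -0.1,"wx": 0,"wy": 0,"wz": 0}
    - {"jaw": 0.3,"tx": -1.6,"ty": 0.6,"tz": -0.1,"wx": 0,"wy": 0,"wz": 0}
    - {"jaw": 0.3,"tx": -1.6,"ty": 0.5,"tz": -0.1,"wx": 0,"wy": 0,"wz": 0}
    - {"jaw": 0.3,"tx": -1.6,"ty": 0.5,"tz": -0.1,"wx": 0,"wy": 0,"wz": 0}
    - {"jaw": 0.3,"tx": 0,"ty": 0,"tz": 0,"wx": 0,"wy": 0,"wz": 0}

```text
clock: 12.8
tcp_pos: [0.4521, -0.1586, 0.2874]
orientation: [0.219, 0.05, 0.974, -0.013]
wrist_force: [-0.4, -0.6, -0.4]
finger_gap: 0.0552
```

Run:
```python
exec(open("st.py").read())
P2,R2=pose(leg(70,0,12),25,0)
print(delta(p,R,P2,R2), delta(p,R2,P2,R2)[0])
```

```text
t 12.8 tcp cr [-76.1  -0.5 287.4] gap 0.0552 F [-0.4 -0.6 -0.4] q [-0.56  0.03 -0.67  0.47  0.19 -0.41]
grasp cr [ -9.8  -0.7 147.3] pitch 25.3 zy -0.001
(array([0.355, 0.06 , 6.093]), array([-0.07,  0.32,  0.23])) [0.32  0.051 6.095]
```

carry_out:
  motion:
    - {"jaw": 0.3,"tx": 0.35,"ty": 0.05,"tz": 1,"wx": 0,"wy": 0.3,"wz": 0.2}
    - {"jaw": 0.3,"tx": 0,"ty": 0,"tz": 1.5,"wx": 0,"wy": 0,"wz": 0}
    - {"jaw": 0.3,"tx": 0,"ty": 0,"tz": 1.5,"wx": 0,"wy": 0,"wz": 0}
    - {"jaw": 0.3,"tx": 0,"ty": 0,"tz": 1,"wx": 0,"wy": 0,"wz": 0}
    - {"jaw": 0.3,"tx": 0,"ty": 0,"tz": 0.6,"wx": 0,"wy": 0,"wz": 0}
    - {"jaw": 0.3,"tx": 0,"ty": 0,"tz": 0,"wx": 0,"wy": 0,"wz": 0}

```text
clock: 13.55
tcp_pos: [0.4708, -0.1604, 0.2336]
orientation: [0.215, 0.053, 0.975, -0.012]
wrist_force: [-0.1, 0.4, -0.9]
finger_gap: 0.0557
```

Run:
```python
from snap import *
P2,R2=pose(leg(70,0,12),25,0)
print(delta(p,R,P2,R2))
snap("s2",cr(10,0,90),40)
```

```text
t 13.55 tcp cr [-57.3  -0.3 233.6] gap 0.0557 F [-0.1  0.4 -0.9] q [-0.54  0.14 -0.71  0.33  0.18 -0.39]
grasp cr [ 7.8 -0.4 92.9] pitch 24.8 zy -0.001
(array([-0.249,  0.032,  0.418]), array([-0.03, -0.17, -0.09]))
```

View pics/s2.png

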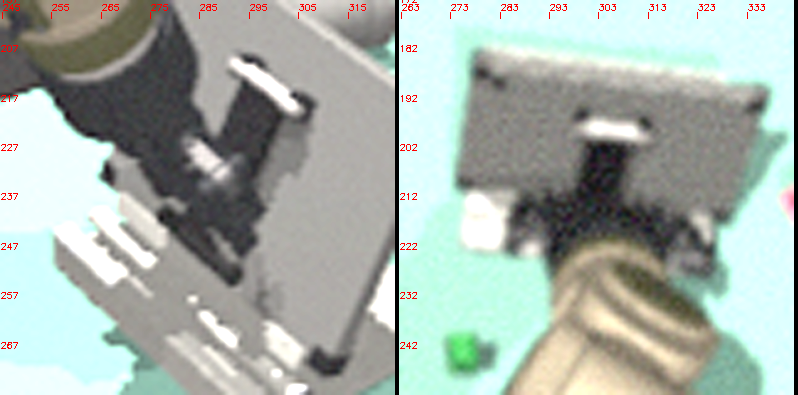

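The fingers straddle the leg (side crop around (290,240)), with a few mm still to go. I'll advance and pinch.

carry_out:
  motion:
    - {"jaw": 0.3,"tx": -0.25,"ty": 0,"tz": 0.3,"wx": 0,"wy": 0,"wz": 0}
    - {"jaw": 0.3,"tx": 0,"ty": 0,"tz": 0.2,"wx": 0,"wy": 0,"wz": 0}
    - {"jaw": -0.5,"tx": 0,"ty": 0,"tz": 0,"wx": 0,"wy": 0,"wz": 0}
    - {"jaw": -0.5,"tx": 0,"ty": 0,"tz": 0,"wx": 0,"wy": 0,"wz": 0}
    - {"jaw": -0.5,"tx": 0,"ty": 0,"tz": 0,"wx": 0,"wy": 0,"wz": 0}
    - {"jaw": -0.5,"tx": 0,"ty": 0,"tz": 0,"wx": 0,"wy": 0,"wz": 0}
  force: 25

```text
clock: 14.4
tcp_pos: [0.4755, -0.1605, 0.2308]
orientation: [0.215, 0.052, 0.975, -0.011]
wrist_force: [1.6, 4.6, 0.7]
finger_gap: 0.0293
```

Run:
```python
exec(open("st.py").read())
# arc plan: rotate about hinge, from present tcp
p0,R0=p,R
h=cr(HG[0],0,HG[1])
N=12;st=0.8/N
prev=(p0,R0)
for i in range(1,3):
    q=Ro.from_rotvec(ey*(+1)*st*i)   # sign check below
    P=h+q.apply(p0-h);Q=q*R0
    print(tocr(P).round(1),delta(*prev,P,Q));prev=(P,Q)
```

```text
t 14.4 tcp cr [-5.260e+01  1.000e-01  2.308e+02] gap 0.0293 F [1.6 4.6 0.7] q [-0.53  0.15 -0.7   0.32  0.17 -0.39]
grasp cr [12.6  0.1 90.2] pitch 24.9 zy 0.0
[-4.690e+01  1.000e-01  2.376e+02] (array([-0.805,  0.001, -0.38 ]), array([0.  , 3.82, 0.  ]))
[-4.08e+01  1.00e-01  2.44e+02] (array([-0.805,  0.001, -0.38 ]), array([0.  , 3.82, 0.  ]))
```

carry_out:
  motion:
    - {"jaw": -0.5,"tx": -0.8,"ty": 0,"tz": -0.38,"wx": 0,"wy": 3.8,"wz": 0}
    - {"jaw": -0.5,"tx": -0.8,"ty": 0,"tz": -0.38,"wx": 0,"wy": 3.8,"wz": 0}
    - {"jaw": -0.5,"tx": -0.8,"ty": 0,"tz": -0.38,"wx": 0,"wy": 3.8,"wz": 0}
    - {"jaw": -0.5,"tx": 0,"ty": 0,"tz": 0,"wx": 0,"wy": 0,"wz": 0}

```text
clock: 14.9
tcp_pos: [0.4942, -0.1631, 0.2502]
orientation: [0.117, 0.053, 0.992, -0.007]
wrist_force: [0.3, 2.2, 2.5]
finger_gap: 0.0289
```

Run:
```python
from snap import *
snap("s3",cr(10,0,90),40,("side",))
```

```text
t 14.9 tcp cr [-33.7  -0.4 250.2] gap 0.0289 F [0.3 2.2 2.5] q [-0.49  0.21 -0.51  0.63  0.09 -0.38]
grasp cr [ 2.5 -0.6 99.5] pitch 13.5 zy -0.001
```

View pics/s3.png

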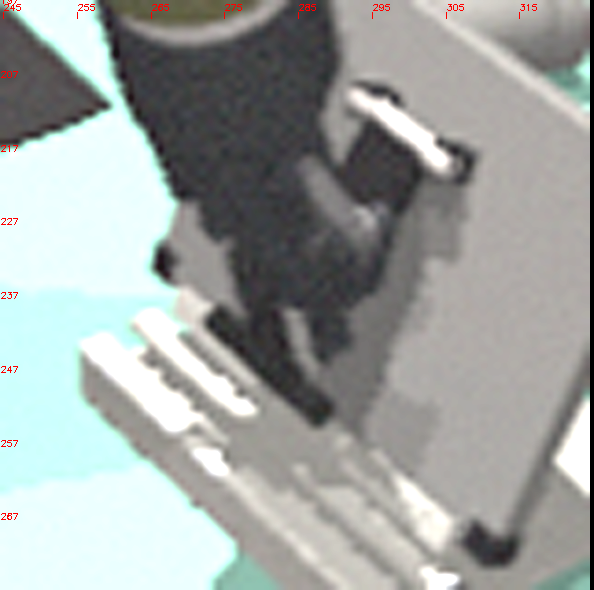

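The foot bar has swung out to about (283,247), the tablet hasn't moved, and forces are small. Continuing the arc.

carry_out:
  motion:
    - {"jaw": -0.5,"tx": -0.8,"ty": 0,"tz": -0.38,"wx": 0,"wy": 3.8,"wz": 0}
    - {"jaw": -0.5,"tx": -0.8,"ty": 0,"tz": -0.38,"wx": 0,"wy": 3.8,"wz": 0}
    - {"jaw": -0.5,"tx": -0.8,"ty": 0,"tz": -0.38,"wx": 0,"wy": 3.8,"wz": 0}
    - {"jaw": -0.5,"tx": -0.8,"ty": 0,"tz": -0.38,"wx": 0,"wy": 3.8,"wz": 0}
    - {"jaw": -0.5,"tx": -0.8,"ty": 0,"tz": -0.38,"wx": 0,"wy": 3.8,"wz": 0}
    - {"jaw": -0.5,"tx": -0.8,"ty": 0,"tz": -0.38,"wx": 0,"wy": 3.8,"wz": 0}
    - {"jaw": -0.5,"tx": -0.8,"ty": 0,"tz": -0.38,"wx": 0,"wy": 3.8,"wz": 0}
    - {"jaw": -0.5,"tx": 0,"ty": 0,"tz": 0,"wx": 0,"wy": 0,"wz": 0}

```text
clock: 15.95
tcp_pos: [0.5486, -0.1691, 0.2779]
orientation: [-0.113, 0.053, 0.992, 0.006]
wrist_force: [3.2, 2.7, 3.1]
finger_gap: 0.0292
```

Run:
```python
from snap import *
snap("s4",cr(10,0,110),45,("side",))
```

```text
t 15.95 tcp cr [ 20.9  -0.7 277.9] gap 0.0292 F [3.2 2.7 3.1] q [-0.42  0.49 -0.03  1.27 -0.07 -0.31]
grasp cr [-13.9  -0.7 126.9] pitch -13.0 zy -0.0
```

View pics/s4.png

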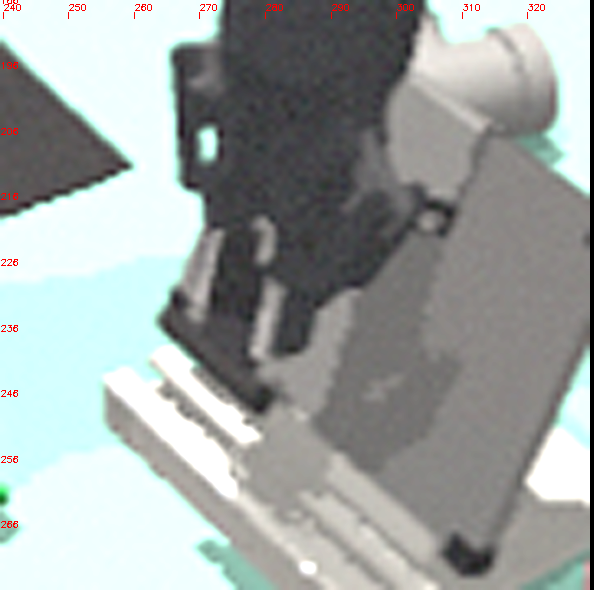

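carry_out:
  motion:
    - {"jaw": -0.5,"tx": -0.6,"ty": 0,"tz": -0.29,"wx": 0,"wy": 2.9,"wz": 0}
    - {"jaw": -0.5,"tx": -0.5,"ty": 0,"tz": -0.24,"wx": 0,"wy": 2.4,"wz": 0}
    - {"jaw": -0.5,"tx": 0,"ty": 0,"tz": 0,"wx": 0,"wy": 0,"wz": 0}

```text
clock: 16.38
tcp_pos: [0.5598, -0.1703, 0.2806]
orientation: [-0.159, 0.053, 0.986, 0.008]
wrist_force: [2.3, 2.3, 2.8]
finger_gap: 0.0291
```

```bash
python3 st.py
```

```text
t 16.38 tcp cr [ 32.3  -0.7 280.6] gap 0.0291 F [2.3 2.3 2.8] q [-0.41  0.55  0.07  1.4  -0.09 -0.29]
grasp cr [-16.3  -0.7 133.4] pitch -18.3 zy -0.0
```

carry_out:
  motion:
    - {"jaw": -0.5,"tx": -0.25,"ty": 0,"tz": -0.12,"wx": 0,"wy": 1.2,"wz": 0}
    - {"jaw": -0.5,"tx": 0,"ty": 0,"tz": 0,"wx": 0,"wy": 0,"wz": 0}

```text
clock: 16.62
tcp_pos: [0.563, -0.1708, 0.2808]
orientation: [-0.169, 0.053, 0.984, 0.009]
wrist_force: [3.9, 0.1, -1.4]
finger_gap: 0.0291
```

Run:
```python
from snap import *
snap("s5",cr(10,0,110),45,("side",))
```

```text
t 16.62 tcp cr [ 35.4  -0.8 280.8] gap 0.0291 F [ 3.9  0.1 -1.4] q [-0.41  0.57  0.1   1.42 -0.1  -0.28]
grasp cr [-16.2  -0.8 134.7] pitch -19.5 zy -0.0
```

View pics/s5.png

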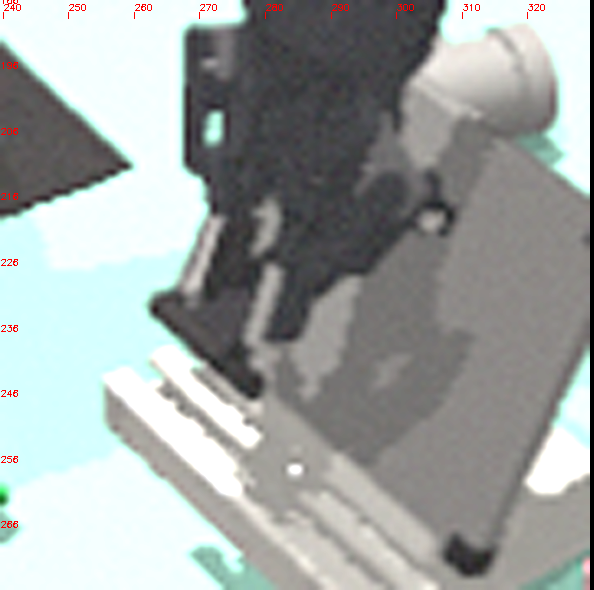

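Wrist force changed as the hard stop was reached, and the foot bar has swung well out to (270,238). I'll back off slightly, release, and retract.

carry_out:
  motion:
    - {"jaw": -0.5,"tx": 0.1,"ty": 0,"tz": 0.05,"wx": 0,"wy": -0.5,"wz": 0}
    - {"jaw": 0.3,"tx": 0,"ty": 0,"tz": 0,"wx": 0,"wy": 0,"wz": 0}
    - {"jaw": 0.3,"tx": 0,"ty": 0,"tz": 0,"wx": 0,"wy": 0,"wz": 0}
    - {"jaw": 0.3,"tx": 0,"ty": 0,"tz": 0,"wx": 0,"wy": 0,"wz": 0}
    - {"jaw": 0.3,"tx": 0,"ty": 0,"tz": -1.5,"wx": 0,"wy": 0,"wz": 0}
    - {"jaw": 0.3,"tx": 0,"ty": 0,"tz": -2.5,"wx": 0,"wy": 0,"wz": 0}
    - {"jaw": 0.3,"tx": 0,"ty": 0,"tz": -2.5,"wx": 0,"wy": 0,"wz": 0}
    - {"jaw": 0.3,"tx": 0,"ty": 0,"tz": -2.5,"wx": 0,"wy": 0,"wz": 0}
    - {"jaw": 0.3,"tx": 0,"ty": 0,"tz": -2.5,"wx": 0,"wy": 0,"wz": 0}
    - {"jaw": 0.3,"tx": 0,"ty": 0,"tz": 0,"wx": 0,"wy": 0,"wz": 0}

```text
clock: 17.92
tcp_pos: [0.5995, -0.1744, 0.392]
orientation: [-0.164, 0.053, 0.985, 0.008]
wrist_force: [-0.2, -0.5, -0.1]
finger_gap: 0.0557
```

Run:
```python
from snap import *
snap("s6",cr(10,0,110),50)
```

```text
t 17.93 tcp cr [ 72.1  -0.5 392. ] gap 0.0557 F [-0.2 -0.5 -0.1] q [-0.39  0.6   0.42  1.71 -0.09 -0.27]
grasp cr [ 22.   -0.7 245.3] pitch -18.9 zy -0.001
```

View pics/s6.png

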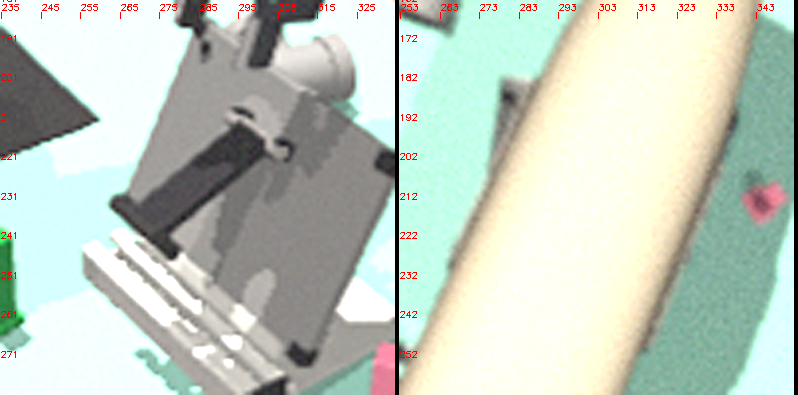

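Run:
```python
from snap import *
for th in (.6,.7,.75):
    f=leg(98,th,0);print(th,[proj("side",cr(f[0],y,f[1])).round(1) for y in (32,-32)])
t=pan(155,0);print("top mid",t,"TL side",proj("side",cr(t[0],100,t[1])),proj("side",cr(t[0],-100,t[1])))
# grasp pose for tablet
def tpose(u,pitch):
    g=pan(u,0);P,R_=pose(g,pitch,0);return P,R_*Ro.from_rotvec([0,0,-np.pi/2])
P1,R1=tpose(147+90,-25);P2,_=tpose(147,-25)
print("now tool turn to -25",delta(p,R,p,tool(-25))[1]);print("pre",tocr(P1).round(1),"shift in R1 axes",delta(p,R1,P1,R1)[0]);print("fin",tocr(P2).round(1))
```

```text
t 18.02 tcp cr [ 71.4  -0.5 389.4] gap 0.0552 F [-0.1 -0.1 -0.1] q [-0.39  0.6   0.41  1.71 -0.09 -0.27]
grasp cr [ 20.7  -0.5 242.9] pitch -19.1 zy 0.0
0.6 [array([265.3, 234.3]), array([279.9, 247.6])]
0.7 [array([263.9, 232.4]), array([278.5, 245.7])]
0.75 [array([263.2, 231.4]), array([277.9, 244.6])]
top mid [ 85.50583057 176.47770699] TL side [285.57463275 183.93729148] [335.44183887 220.27380946]
now tool turn to -25 [ 0.01  5.91 -0.09]
pre [185.7   0.  391.3] shift in R1 axes [ -0.047 -10.276  -4.999]
fin [147.6   0.  309.7]
```

carry_out:
  motion:
    - {"jaw": 0.3,"tx": 0,"ty": 0,"tz": 0,"wx": 0,"wy": 5.9,"wz": 0}
    - {"jaw": 0.3,"tx": 0,"ty": 0,"tz": 0,"wx": 0,"wy": 0,"wz": -10}
    - {"jaw": 0.3,"tx": 0,"ty": 0,"tz": 0,"wx": 0,"wy": 0,"wz": -10}
    - {"jaw": 0.3,"tx": 0,"ty": 0,"tz": 0,"wx": 0,"wy": 0,"wz": -10}
    - {"jaw": 0.3,"tx": 0,"ty": 0,"tz": 0,"wx": 0,"wy": 0,"wz": -10}
    - {"jaw": 0.3,"tx": 0,"ty": 0,"tz": 0,"wx": 0,"wy": 0,"wz": -10}
    - {"jaw": 0.3,"tx": 0,"ty": 0,"tz": 0,"wx": 0,"wy": 0,"wz": -10}
    - {"jaw": 0.3,"tx": 0,"ty": 0,"tz": 0,"wx": 0,"wy": 0,"wz": -10}
    - {"jaw": 0.3,"tx": 0,"ty": 0,"tz": 0,"wx": 0,"wy": 0,"wz": -10}
    - {"jaw": 0.3,"tx": 0,"ty": 0,"tz": 0,"wx": 0,"wy": 0,"wz": -10}
    - {"jaw": 0.3,"tx": 0,"ty": -2.6,"tz": -1.25,"wx": 0,"wy": 0,"wz": 0}
    - {"jaw": 0.3,"tx": 0,"ty": -2.6,"tz": -1.25,"wx": 0,"wy": 0,"wz": 0}
    - {"jaw": 0.3,"tx": 0,"ty": -2.6,"tz": -1.25,"wx": 0,"wy": 0,"wz": 0}
    - {"jaw": 0.3,"tx": 0,"ty": -2.5,"tz": -1.25,"wx": 0,"wy": 0,"wz": 0}
    - {"jaw": 0.3,"tx": 0,"ty": 0,"tz": 0,"wx": 0,"wy": 0,"wz": 0}

```text
clock: 19.9
tcp_pos: [0.7087, -0.1855, 0.3803]
orientation: [-0.148, -0.652, 0.725, 0.167]
wrist_force: [0.1, 0.3, -0.4]
finger_gap: 0.0553
```

```bash
cat >> h.py <<'E'
def tpose(u,pitch,b=0):
    P,R_=pose(pan(u,b),pitch,0);return P,R_*Ro.from_rotvec([0,0,-np.pi/2])
E
python3 - <<'E'
from snap import *
P2,R2=tpose(147,-25)
print(delta(p,R,P2,R2))
snap("g1",cr(85,0,190),50)
E
```

```text
t 19.9 tcp cr [181.9   0.  380.3] gap 0.0553 F [ 0.1  0.3 -0.4] q [-0.35  1.06  1.25  2.2  -0.1  -1.79]
grasp cr [114.6   0.5 240.7] pitch -25.7 zy 0.003
(array([0.027, 0.021, 7.851]), array([0.74, 0.19, 0.03]))
```

View pics/g1.png

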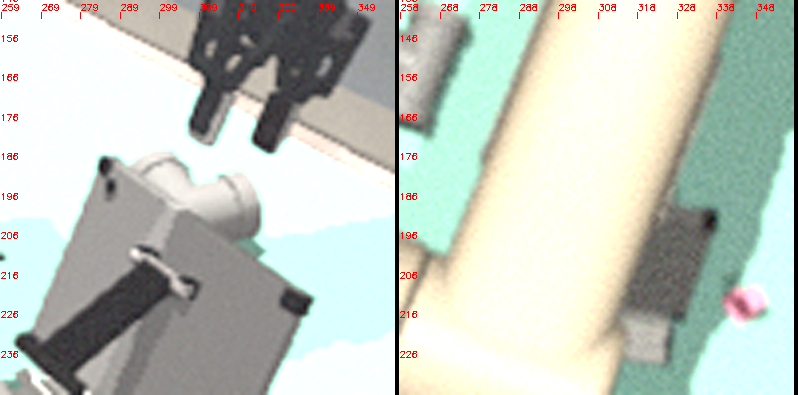

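carry_out:
  motion:
    - {"jaw": 0.3,"tx": 0,"ty": 0,"tz": 1,"wx": 0.7,"wy": 0.2,"wz": 0}
    - {"jaw": 0.3,"tx": 0,"ty": 0,"tz": 2,"wx": 0,"wy": 0,"wz": 0}
    - {"jaw": 0.3,"tx": 0,"ty": 0,"tz": 2,"wx": 0,"wy": 0,"wz": 0}
    - {"jaw": 0.3,"tx": 0,"ty": 0,"tz": 1,"wx": 0,"wy": 0,"wz": 0}
    - {"jaw": 0.3,"tx": 0,"ty": 0,"tz": 0,"wx": 0,"wy": 0,"wz": 0}

```text
clock: 20.62
tcp_pos: [0.6827, -0.1831, 0.3375]
orientation: [-0.14, -0.654, 0.728, 0.152]
wrist_force: [0.2, 0.4, 0.2]
finger_gap: 0.0554
```

Run:
```python
from snap import *
P2,R2=tpose(147,-25)
print(delta(p,R,P2,R2))
snap("g2",cr(85,0,180),40,("side",))
```

```text
t 20.62 tcp cr [155.8  -0.4 337.5] gap 0.0554 F [0.2 0.4 0.2] q [-0.36  0.87  0.77  1.87 -0.1  -1.8 ]
grasp cr [ 93.1  -1.1 195.8] pitch -23.9 zy -0.005
(array([-0.052, -0.378,  2.878]), array([-1.11, -0.26, -0.13]))
```

View pics/g2.png

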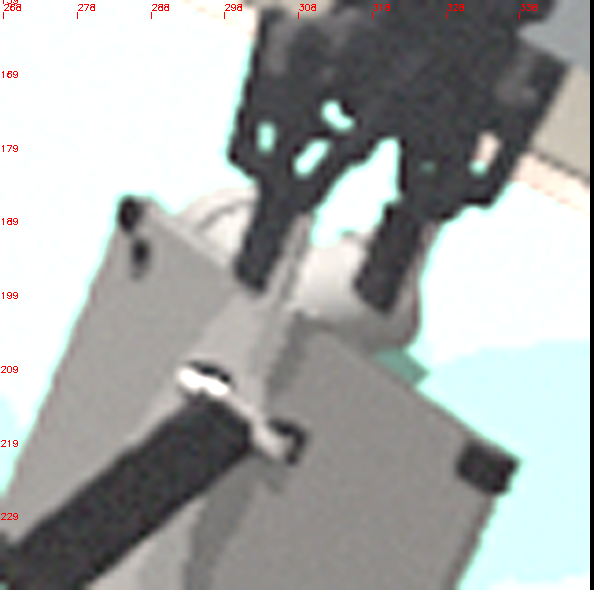

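The fingers straddle the tablet's top edge, at about (301,198) behind and (318,200) on the screen side. I'll finish the descent and close with 80 N.

carry_out:
  motion:
    - {"jaw": 0.3,"tx": 0,"ty": -0.38,"tz": 0.6,"wx": -1.1,"wy": -0.2,"wz": -0.1}
    - {"jaw": 0.3,"tx": 0,"ty": 0,"tz": 1.2,"wx": 0,"wy": 0,"wz": 0}
    - {"jaw": 0.3,"tx": 0,"ty": 0,"tz": 0.9,"wx": 0,"wy": 0,"wz": 0}
    - {"jaw": 0.3,"tx": 0,"ty": 0,"tz": 0,"wx": 0,"wy": 0,"wz": 0}

```text
clock: 21.18
tcp_pos: [0.6755, -0.1823, 0.3083]
orientation: [-0.146, -0.652, 0.726, 0.163]
wrist_force: [0.1, 0.1, 0.4]
finger_gap: 0.0554
```

Run:
```python
from snap import *
P2,R2=tpose(147,-25)
print(delta(p,R,P2,R2))
snap("g3",cr(85,0,170),40,("side",))
```

```text
t 21.18 tcp cr [ 1.486e+02 -3.000e-01  3.083e+02] gap 0.0554 F [0.1 0.1 0.4] q [-0.36  0.86  0.68  1.82 -0.11 -1.8 ]
grasp cr [ 82.4  -0.3 168.1] pitch -25.3 zy 0.0
(array([-0.033,  0.145, -0.091]), array([0.28, 0.  , 0.02]))
```

View pics/g3.png

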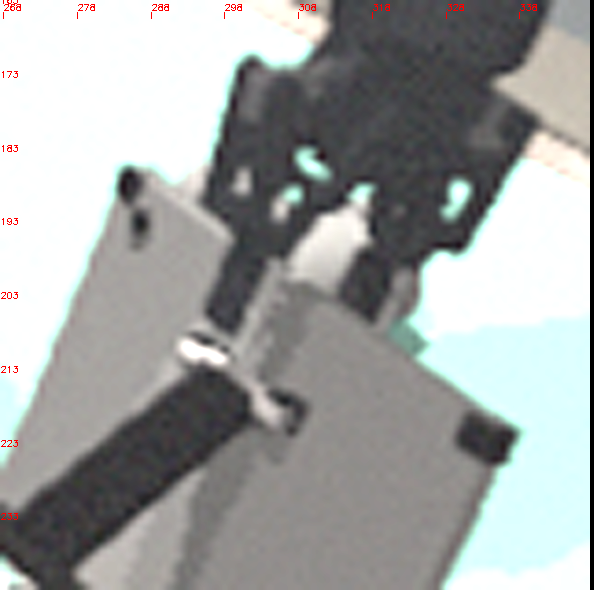

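carry_out:
  motion:
    - {"jaw": 0.3,"tx": 0,"ty": 0.15,"tz": -0.1,"wx": 0.3,"wy": 0,"wz": 0}
    - {"jaw": -0.9,"tx": 0,"ty": 0,"tz": 0,"wx": 0,"wy": 0,"wz": 0}
    - {"jaw": -0.9,"tx": 0,"ty": 0,"tz": 0,"wx": 0,"wy": 0,"wz": 0}
    - {"jaw": -0.9,"tx": 0,"ty": 0,"tz": 0,"wx": 0,"wy": 0,"wz": 0}
    - {"jaw": -0.9,"tx": 0,"ty": 0,"tz": 0,"wx": 0,"wy": 0,"wz": 0}
    - {"jaw": -0.9,"tx": 0,"ty": 0,"tz": 0,"wx": 0,"wy": 0,"wz": 0}
  force: 80

```text
clock: 21.98
tcp_pos: [0.6747, -0.1821, 0.3109]
orientation: [-0.144, -0.653, 0.726, 0.16]
wrist_force: [3.0, -0.1, 2.2]
finger_gap: 0.0129
```

```bash
python3 st.py
```

```text
t 21.98 tcp cr [ 1.478e+02 -3.000e-01  3.109e+02] gap 0.0129 F [ 3.  -0.1  2.2] q [-0.36  0.86  0.68  1.81 -0.11 -1.8 ]
grasp cr [ 82.7  -0.3 170.2] pitch -24.8 zy -0.0
```

carry_out:
  motion:
    - {"jaw": -0.9,"tx": 0,"ty": 0,"tz": -0.4,"wx": 0,"wy": 0,"wz": 0}
    - {"jaw": -0.9,"tx": 0,"ty": 0,"tz": -0.6,"wx": 0,"wy": 0,"wz": 0}
    - {"jaw": -0.9,"tx": 0,"ty": 0,"tz": -0.8,"wx": 0,"wy": 0,"wz": 0}
    - {"jaw": -0.9,"tx": 0,"ty": 0,"tz": 0,"wx": 0,"wy": 0,"wz": 0}

```text
clock: 22.48
tcp_pos: [0.6824, -0.183, 0.3272]
orientation: [-0.144, -0.653, 0.726, 0.16]
wrist_force: [0.5, -0.2, -5.4]
finger_gap: 0.0127
```

Run:
```python
from snap import *
snap("l1",cr(40,0,110),55)
```

```text
t 22.48 tcp cr [ 1.555e+02 -3.000e-01  3.272e+02] gap 0.0127 F [ 0.5 -0.2 -5.4] q [-0.36  0.88  0.76  1.87 -0.1  -1.8 ]
grasp cr [ 90.4  -0.4 186.6] pitch -24.9 zy -0.001
```

View pics/l1.png

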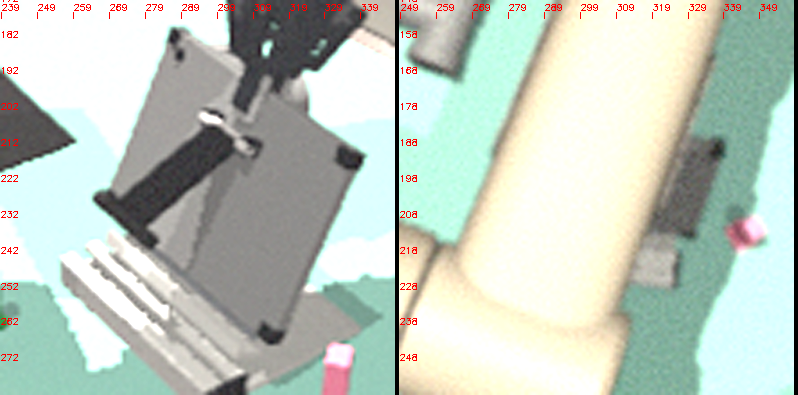

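The tablet is lifted (weight reads 5.4 N) and the kickstand is open, with the foot bar at about (265,233). Planning the carry.

```bash
cat >> h.py <<'E'
MC=np.array([.5636,.2076,0]);ym=np.radians(-8.9);exm=np.array([np.cos(ym),np.sin(ym),0]);eym=np.array([-np.sin(ym),np.cos(ym),0])
def mt(x,y,z): return MC+(exm*x+eym*y+ez*z)/1000
RZ=Ro.from_rotvec([0,0,-np.pi/2])
def tab(Ot,pitch,xx,yy,L=.303):
    R_=tool(pitch,xx,yy)*RZ;return Ot-L*R_.apply([0,0,1]),R_
from scipy.spatial.transform import Slerp
def rows(wps,ns):
    out=[];P,Q=wps[0]
    for (a,b),n in zip(zip(wps[:-1],wps[1:]),ns):
        S=Slerp([0,1],Ro.concatenate([a[1],b[1]]))
        for i in range(1,n+1):
            # target
            Pt=a[0]+(b[0]-a[0])*i/n;Qt=S(i/n)
            sh,rv=delta(P,Q,Pt,Qt);sh=sh.round(2);rv=rv.round(1)
            out.append((*sh,*rv))
            P=P+Q.apply(sh/100);Q=Q*Ro.from_rotvec(np.radians(rv))
    return out,P,Q
E
python3 - <<'E'
exec(open("st.py").read())
w0=(p,R)
wa=tab(cr(15,0,95),-22,ex,ey)
w1=tab(cr(-25,0,150),-15,ex,ey)
mid=tab(np.array([.55,.05,.17]),6,exm,eym)
w2=tab(mt(40,0,70),26,exm,eym)
for w in(wa,w1,mid,w2):print(w[0].round(3))
o,P,Q=rows([w0,wa,w1,mid,w2],[3,4,6,6])
for r in o: print(r)
print(P-w2[0])
E
```

```text
t 22.57 tcp cr [ 1.553e+02 -3.000e-01  3.266e+02] gap 0.0123 F [ 0.8 -0.8 -5.5] q [-0.36  0.88  0.76  1.87 -0.1  -1.8 ]
grasp cr [ 90.   -0.4 186. ] pitch -24.9 zy -0.0
[ 0.656 -0.18   0.376]
[ 0.581 -0.172  0.443]
[0.519 0.055 0.471]
[0.472 0.222 0.342]
(np.float64(-0.01), np.float64(1.5), np.float64(-1.12), np.float64(1.0), np.float64(-0.0), np.float64(0.0))
(np.float64(-0.01), np.float64(1.48), np.float64(-1.14), np.float64(0.9), np.float64(-0.0), np.float64(0.0))
(np.float64(-0.01), np.float64(1.47), np.float64(-1.16), np.float64(1.0), np.float64(-0.0), np.float64(0.0))
(np.float64(-0.0), np.float64(2.36), np.float64(-0.84), np.float64(1.8), np.float64(-0.0), np.float64(0.0))
(np.float64(-0.0), np.float64(2.34), np.float64(-0.92), np.float64(1.7), np.float64(-0.0), np.float64(0.0))
(np.float64(-0.0), np.float64(2.31), np.float64(-0.99), np.float64(1.8), np.float64(-0.0), np.float64(0.0))
(np.float64(-0.0), np.float64(2.28), np.float64(-1.06), np.float64(1.7), np.float64(-0.0), np.float64(0.0))
(np.float64(-3.65), np.float64(1.5), np.float64(-0.09), np.float64(3.5), np.float64(-0.
[... 561 characters left out ...]
))
(np.float64(-2.64), np.float64(1.42), np.float64(2.01), np.float64(3.3), np.float64(-0.0), np.float64(0.0))
(np.float64(-2.63), np.float64(1.53), np.float64(1.93), np.float64(3.4), np.float64(-0.0), np.float64(0.0))
(np.float64(-2.63), np.float64(1.64), np.float64(1.83), np.float64(3.3), np.float64(-0.0), np.float64(0.0))
(np.float64(-2.63), np.float64(1.75), np.float64(1.74), np.float64(3.3), np.float64(-0.0), np.float64(0.0))
(np.float64(-2.64), np.float64(1.84), np.float64(1.63), np.float64(3.4), np.float64(-0.0), np.float64(0.0))
(np.float64(-2.63), np.float64(1.94), np.float64(1.52), np.float64(3.3), np.float64(-0.0), np.float64(0.0))
[ 6.25534012e-06  2.93816545e-05 -5.65567182e-05]
```

carry_out:
  motion:
    - {"jaw": -0.9,"tx": 0,"ty": 1.5,"tz": -1.1,"wx": 1,"wy": 0,"wz": 0}
    - {"jaw": -0.9,"tx": 0,"ty": 1.5,"tz": -1.1,"wx": 1,"wy": 0,"wz": 0}
    - {"jaw": -0.9,"tx": 0,"ty": 1.5,"tz": -1.2,"wx": 1,"wy": 0,"wz": 0}
    - {"jaw": -0.9,"tx": 0,"ty": 2.4,"tz": -0.8,"wx": 1.8,"wy": 0,"wz": 0}
    - {"jaw": -0.9,"tx": 0,"ty": 2.3,"tz": -0.9,"wx": 1.7,"wy": 0,"wz": 0}
    - {"jaw": -0.9,"tx": 0,"ty": 2.3,"tz": -1,"wx": 1.8,"wy": 0,"wz": 0}
    - {"jaw": -0.9,"tx": 0,"ty": 2.3,"tz": -1.1,"wx": 1.7,"wy": 0,"wz": 0}
    - {"jaw": -0.9,"tx": 0,"ty": 0,"tz": 0,"wx": 0,"wy": 0,"wz": 0}

```text
clock: 23.58
tcp_pos: [0.5784, -0.1717, 0.4457]
orientation: [-0.086, -0.663, 0.738, 0.095]
wrist_force: [1.8, -0.3, -4.9]
finger_gap: 0.0126
```

Run:
```python
exec(open("st.py").read())
w0=(p,R)
mid=tab(np.array([.55,.05,.17]),6,exm,eym)
w2=tab(mt(40,0,70),26,exm,eym)
o,P,Q=rows([w0,mid,w2],[6,6])
for r in o: print(*[float(x) for x in r])
```

```text
t 23.57 tcp cr [ 5.090e+01 -1.000e-01  4.457e+02] gap 0.0126 F [ 1.8 -0.3 -4.9] q [-0.41  0.51  0.41  1.72 -0.08 -1.86]
grasp cr [ 11.5  -0.3 295.8] pitch -14.7 zy -0.001
-3.65 1.45 -0.06 3.4 -0.0 0.5
-3.64 1.48 -0.16 3.5 -0.1 0.4
-3.62 1.5 -0.23 3.5 -0.0 0.5
-3.62 1.5 -0.33 3.4 -0.1 0.5
-3.6 1.52 -0.41 3.5 -0.0 0.4
-3.59 1.51 -0.51 3.4 -0.1 0.5
-2.63 1.42 2.02 3.4 0.0 0.0
-2.63 1.54 1.92 3.3 0.0 0.0
-2.63 1.64 1.84 3.3 0.0 0.0
-2.63 1.75 1.73 3.4 0.0 0.0
-2.63 1.84 1.64 3.3 0.0 0.0
-2.63 1.94 1.52 3.3 0.0 0.0
```

carry_out:
  motion:
    - {"jaw": -0.9,"tx": -3.6,"ty": 1.5,"tz": -0.1,"wx": 3.5,"wy": 0,"wz": 0.5}
    - {"jaw": -0.9,"tx": -3.6,"ty": 1.5,"tz": -0.2,"wx": 3.5,"wy": 0,"wz": 0.5}
    - {"jaw": -0.9,"tx": -3.6,"ty": 1.5,"tz": -0.2,"wx": 3.4,"wy": -0.1,"wz": 0.5}
    - {"jaw": -0.9,"tx": -3.6,"ty": 1.5,"tz": -0.3,"wx": 3.4,"wy": -0.1,"wz": 0.5}
    - {"jaw": -0.9,"tx": -3.6,"ty": 1.5,"tz": -0.4,"wx": 3.5,"wy": 0,"wz": 0.4}
    - {"jaw": -0.9,"tx": -3.6,"ty": 1.5,"tz": -0.5,"wx": 3.4,"wy": -0.1,"wz": 0.5}
    - {"jaw": -0.9,"tx": -2.6,"ty": 1.4,"tz": 2,"wx": 3.4,"wy": 0,"wz": 0}
    - {"jaw": -0.9,"tx": -2.6,"ty": 1.5,"tz": 1.9,"wx": 3.3,"wy": 0,"wz": 0}
    - {"jaw": -0.9,"tx": -2.6,"ty": 1.6,"tz": 1.8,"wx": 3.3,"wy": 0,"wz": 0}
    - {"jaw": -0.9,"tx": -2.6,"ty": 1.7,"tz": 1.7,"wx": 3.4,"wy": 0,"wz": 0}
    - {"jaw": -0.9,"tx": -2.6,"ty": 1.8,"tz": 1.6,"wx": 3.3,"wy": 0,"wz": 0}
    - {"jaw": -0.9,"tx": -2.6,"ty": 1.9,"tz": 1.5,"wx": 3.3,"wy": 0,"wz": 0}
    - {"jaw": -0.9,"tx": 0,"ty": 0,"tz": 0,"wx": 0,"wy": 0,"wz": 0}

```text
clock: 25.2
tcp_pos: [0.4716, 0.2197, 0.3384]
orientation: [0.141, -0.636, 0.74, -0.167]
wrist_force: [-0.7, -0.6, -6.6]
finger_gap: 0.0126
```

Run:
```python
from snap import *
w2=tab(mt(40,0,22),26,exm,eym)
print(delta(p,R,*w2),"after-turn shift",delta(p,w2[1],*w2)[0])
print("expected origin",(p+.303*R.apply([0,0,1])).round(4))
snap("m1",mt(0,0,80),60)
```

```text
t 25.2 tcp cr [-96.8 377.7 338.4] gap 0.0126 F [-0.7 -0.6 -6.6] q [ 0.33  0.07 -0.48  0.62 -0.2  -1.13]
grasp cr [-30.7 374.3 198.2] pitch 25.3 zy -0.022
(array([-0.243,  1.887,  3.98 ]), array([ 0.71, -0.08,  0.21])) after-turn shift [-0.23   1.937  3.957]
expected origin [0.5994 0.1992 0.0644]
```

View pics/m1.png

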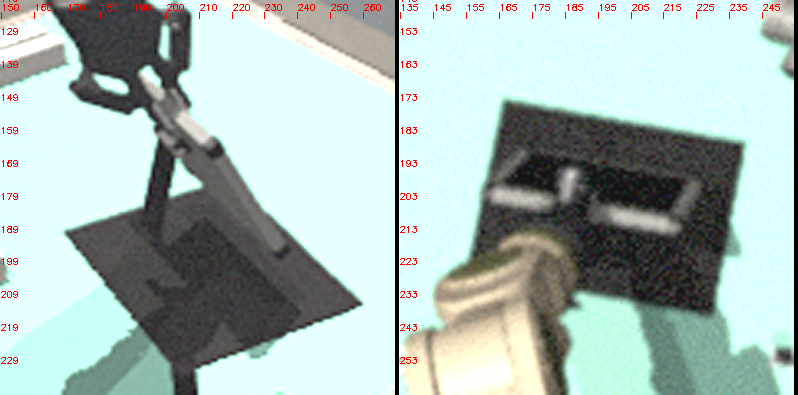

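The tablet hangs above the mat with its kickstand towards the robot: its lower right corner is at side (232,194) and the foot is at (193,190). Lowering.

carry_out:
  motion:
    - {"jaw": -0.9,"tx": -0.1,"ty": 0.5,"tz": 1,"wx": 0.7,"wy": 0,"wz": 0.2}
    - {"jaw": -0.9,"tx": -0.1,"ty": 0.5,"tz": 1,"wx": 0,"wy": 0,"wz": 0}
    - {"jaw": -0.9,"tx": 0,"ty": 0.5,"tz": 1,"wx": 0,"wy": 0,"wz": 0}
    - {"jaw": -0.9,"tx": 0,"ty": 0.4,"tz": 0.9,"wx": 0,"wy": 0,"wz": 0}
    - {"jaw": -0.9,"tx": 0,"ty": 0,"tz": 0,"wx": 0,"wy": 0,"wz": 0}

```text
clock: 25.92
tcp_pos: [0.4746, 0.2203, 0.2977]
orientation: [0.148, -0.631, 0.741, -0.173]
wrist_force: [0.3, -0.9, -5.6]
finger_gap: 0.0122
```

Run:
```python
from snap import *
w2=tab(mt(40,0,10),26,exm,eym)
print(delta(p,R,*w2))
print("expected origin",(p+.303*R.apply([0,0,1])).round(4), "vertical in tool",R.inv().apply([0,0,-1]).round(3))
snap("m2",mt(0,0,60),50)
```

```text
t 25.93 tcp cr [-93.8 378.7 297.7] gap 0.0122 F [ 0.3 -0.9 -5.6] q [ 0.33  0.11 -0.55  0.5  -0.21 -1.12]
grasp cr [-25.1 375.2 158.8] pitch 26.3 zy -0.023
(array([-0.116,  0.951,  1.247]), array([-0.35, -0.05, -0.26]))
expected origin [0.6075 0.1993 0.0262] vertical in tool [0.001 0.444 0.896]
```

View pics/m2.png

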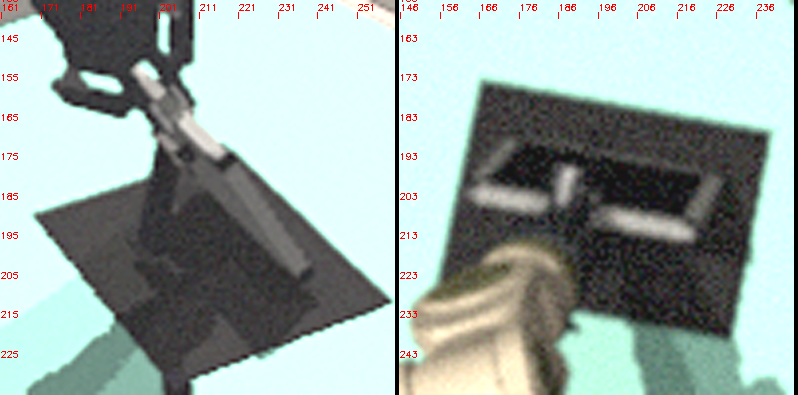

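carry_out:
  motion:
    - {"jaw": -0.9,"tx": 0,"ty": 0.22,"tz": 0.45,"wx": -0.2,"wy": 0,"wz": 0}
    - {"jaw": -0.9,"tx": 0,"ty": 0.22,"tz": 0.45,"wx": 0,"wy": 0,"wz": 0}
    - {"jaw": -0.9,"tx": 0,"ty": 0.13,"tz": 0.27,"wx": 0,"wy": 0,"wz": 0}
    - {"jaw": -0.9,"tx": 0,"ty": 0,"tz": 0,"wx": 0,"wy": 0,"wz": 0}

```text
clock: 26.52
tcp_pos: [0.475, 0.2206, 0.2856]
orientation: [0.148, -0.631, 0.741, -0.172]
wrist_force: [-0.6, -0.7, -5.3]
finger_gap: 0.0124
```

Run:
```python
exec(open("st.py").read())
print("expected origin",(p+.303*R.apply([0,0,1])).round(4),s["ft_torque"].round(2))
```

```text
t 26.52 tcp cr [-93.5 379.  285.6] gap 0.0124 F [-0.6 -0.7 -5.3] q [ 0.33  0.13 -0.57  0.47 -0.21 -1.12]
grasp cr [-25.1 375.7 146.6] pitch 26.2 zy -0.022
expected origin [0.6074 0.1999 0.0138] [ 0.17  1.01 -0.  ]
```

carry_out:
  motion:
    - {"jaw": -0.9,"tx": 0,"ty": 0.09,"tz": 0.18,"wx": 0,"wy": 0,"wz": 0}
    - {"jaw": -0.9,"tx": 0,"ty": 0.09,"tz": 0.18,"wx": 0,"wy": 0,"wz": 0}
    - {"jaw": -0.9,"tx": 0,"ty": 0,"tz": 0,"wx": 0,"wy": 0,"wz": 0}

```text
clock: 26.9
tcp_pos: [0.4751, 0.2206, 0.2818]
orientation: [0.148, -0.631, 0.741, -0.172]
wrist_force: [0.0, 0.2, -6.2]
finger_gap: 0.0126
```

carry_out:
  motion:
    - {"jaw": -0.9,"tx": 0,"ty": 0.05,"tz": 0.09,"wx": 0,"wy": 0,"wz": 0}
    - {"jaw": -0.9,"tx": 0,"ty": 0,"tz": 0,"wx": 0,"wy": 0,"wz": 0}

```text
clock: 27.15
tcp_pos: [0.4751, 0.2207, 0.2809]
orientation: [0.148, -0.631, 0.741, -0.172]
wrist_force: [-0.8, 0.9, -5.4]
finger_gap: 0.0127
```

Run:
```python
exec(open("st.py").read())
print("expected origin",(p+.303*R.apply([0,0,1])).round(4),s["ft_torque"].round(2))
```

```text
t 27.15 tcp cr [-93.4 379.1 280.9] gap 0.0127 F [-0.8  0.9 -5.4] q [ 0.33  0.13 -0.58  0.45 -0.21 -1.12]
grasp cr [-24.8 375.8 142. ] pitch 26.3 zy -0.021
expected origin [0.6077 0.2001 0.0093] [ 0.12  0.98 -0.02]
```

carry_out:
  motion:
    - {"jaw": -0.9,"tx": 0,"ty": 0.05,"tz": 0.09,"wx": 0,"wy": 0,"wz": 0}
    - {"jaw": -0.9,"tx": 0,"ty": 0,"tz": 0,"wx": 0,"wy": 0,"wz": 0}

```text
clock: 27.4
tcp_pos: [0.475, 0.2207, 0.2798]
orientation: [0.148, -0.631, 0.741, -0.172]
wrist_force: [0.5, 0.2, -5.2]
finger_gap: 0.0123
```

carry_out:
  motion:
    - {"jaw": -0.9,"tx": 0,"ty": 0.05,"tz": 0.09,"wx": 0,"wy": 0,"wz": 0}
    - {"jaw": -0.9,"tx": 0,"ty": 0,"tz": 0,"wx": 0,"wy": 0,"wz": 0}

```text
clock: 27.65
tcp_pos: [0.4752, 0.2207, 0.2792]
orientation: [0.149, -0.631, 0.741, -0.173]
wrist_force: [-0.7, -0.5, -4.0]
finger_gap: 0.0124
```

Run:
```python
from snap import *
print("expected origin",(p+.303*R.apply([0,0,1])).round(4),s["ft_torque"].round(2))
snap("m3",mt(0,0,40),40,("side",))
```

```text
t 27.65 tcp cr [-93.3 379.2 279.2] gap 0.0124 F [-0.7 -0.5 -4. ] q [ 0.33  0.13 -0.58  0.45 -0.21 -1.12]
grasp cr [-24.7 375.9 140.3] pitch 26.3 zy -0.021
expected origin [0.608  0.2001 0.0076] [ 0.1   1.   -0.02]
```

View pics/m3.png

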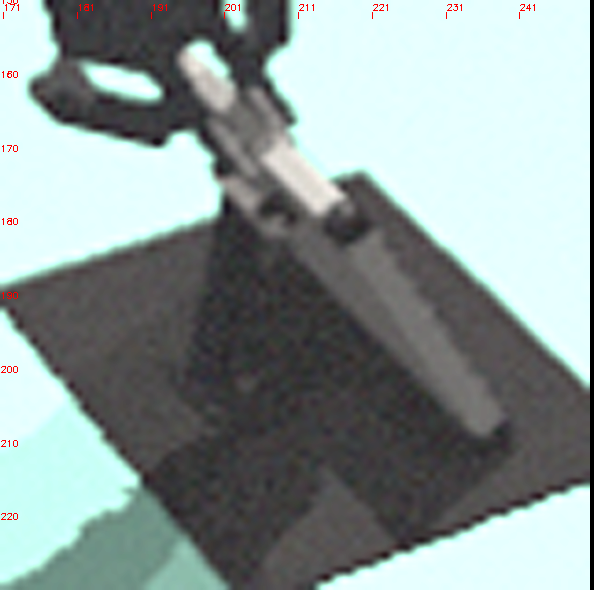

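carry_out:
  motion:
    - {"jaw": -0.9,"tx": 0,"ty": 0.03,"tz": 0.07,"wx": 0,"wy": 0,"wz": 0}
    - {"jaw": -0.9,"tx": 0,"ty": 0,"tz": 0,"wx": 0,"wy": 0,"wz": 0}

```text
clock: 27.95
tcp_pos: [0.4752, 0.2207, 0.279]
orientation: [0.149, -0.631, 0.741, -0.173]
wrist_force: [-4.7, -1.1, 4.0]
finger_gap: 0.0125
```

carry_out:
  motion:
    - {"jaw": -0.9,"tx": 0,"ty": 0.03,"tz": 0.07,"wx": 0,"wy": 0,"wz": 0}
    - {"jaw": -0.9,"tx": 0,"ty": 0,"tz": 0,"wx": 0,"wy": 0,"wz": 0}

```text
clock: 28.2
tcp_pos: [0.4752, 0.2208, 0.279]
orientation: [0.149, -0.631, 0.741, -0.173]
wrist_force: [-8.0, -1.8, 10.4]
finger_gap: 0.0124
```

Run:
```python
exec(open("st.py").read())
print("expected origin",(p+.303*R.apply([0,0,1])).round(4),s["ft_torque"].round(2))
```

```text
t 28.2 tcp cr [-93.3 379.2 279. ] gap 0.0124 F [-8.  -1.8 10.4] q [ 0.33  0.13 -0.58  0.44 -0.21 -1.12]
grasp cr [-24.4 375.9 140.2] pitch 26.4 zy -0.021
expected origin [0.6085 0.2001 0.0076] [-0.32  1.48 -0.27]
```

Contact is firm: about 16 N on the mat, well under 45 N. I'll ease off 1 mm and let go.

carry_out:
  motion:
    - {"jaw": -0.9,"tx": 0,"ty": -0.04,"tz": -0.09,"wx": 0,"wy": 0,"wz": 0}
    - {"jaw": -0.9,"tx": 0,"ty": 0,"tz": 0,"wx": 0,"wy": 0,"wz": 0}
    - {"jaw": -0.5,"tx": 0,"ty": 0,"tz": 0,"wx": 0,"wy": 0,"wz": 0}
    - {"jaw": -0.2,"tx": 0,"ty": 0,"tz": 0,"wx": 0,"wy": 0,"wz": 0}
    - {"jaw": 0.1,"tx": 0,"ty": 0,"tz": 0,"wx": 0,"wy": 0,"wz": 0}
    - {"jaw": 0.1,"tx": 0,"ty": 0,"tz": 0,"wx": 0,"wy": 0,"wz": 0}
  force: 40

```text
clock: 28.95
tcp_pos: [0.4752, 0.2208, 0.2784]
orientation: [0.148, -0.631, 0.741, -0.172]
wrist_force: [-0.7, -0.2, 0.1]
finger_gap: 0.0468
```

Run:
```python
from snap import *
snap("m4",mt(0,0,60),50)
```

```text
t 28.95 tcp cr [-93.3 379.2 278.4] gap 0.0468 F [-0.7 -0.2  0.1] q [ 0.33  0.13 -0.58  0.44 -0.21 -1.12]
grasp cr [-24.7 375.9 139.4] pitch 26.3 zy -0.021
```

View pics/m4.png

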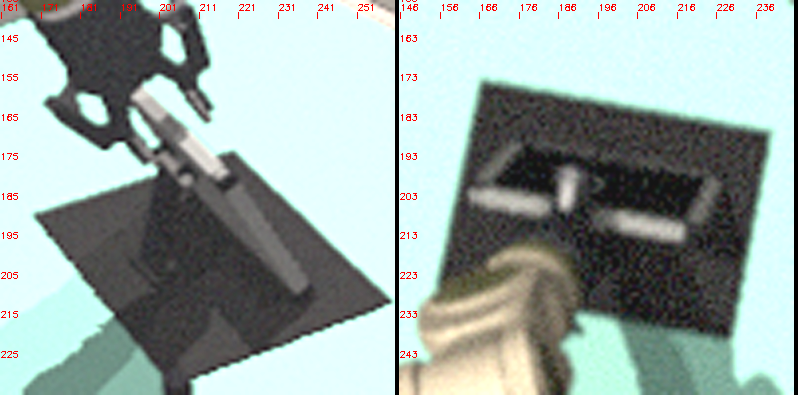

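The tablet stands free. Retracting straight along the panel.

carry_out:
  motion:
    - {"jaw": 0.1,"tx": 0,"ty": 0,"tz": -0.7,"wx": 0,"wy": 0,"wz": 0}
    - {"jaw": 0.1,"tx": 0,"ty": 0,"tz": -1.2,"wx": 0,"wy": 0,"wz": 0}
    - {"jaw": 0.1,"tx": 0,"ty": 0,"tz": -1.8,"wx": 0,"wy": 0,"wz": 0}
    - {"jaw": 0.1,"tx": 0,"ty": 0,"tz": -1.8,"wx": 0,"wy": 0,"wz": 0}
    - {"jaw": 0.1,"tx": 0,"ty": 0,"tz": -1.8,"wx": 0,"wy": 0,"wz": 0}
    - {"jaw": 0.1,"tx": 0,"ty": 0,"tz": -1.8,"wx": 0,"wy": 0,"wz": 0}
    - {"jaw": 0.1,"tx": 0,"ty": 0,"tz": 0,"wx": 0,"wy": 0,"wz": 0}

```text
clock: 29.92
tcp_pos: [0.4352, 0.2273, 0.3622]
orientation: [0.15, -0.631, 0.741, -0.173]
wrist_force: [-0.2, 0.4, -0.8]
finger_gap: 0.047
```

Run:
```python
from snap import *
snap("m5",mt(0,0,60),55)
```

```text
t 29.93 tcp cr [-133.8  381.5  362.2] gap 0.047 F [-0.2  0.4 -0.8] q [ 0.38 -0.   -0.5   0.67 -0.23 -1.08]
grasp cr [-64.7 378.5 223.5] pitch 26.5 zy -0.019
```

View pics/m5.png

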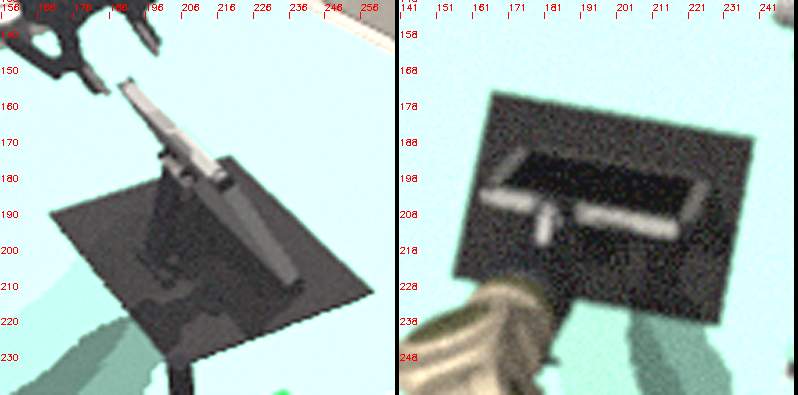

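carry_out:
  motion:
    - {"jaw": 0.1,"tx": 0,"ty": -1,"tz": -2.5,"wx": 0,"wy": 0,"wz": 0}
    - {"jaw": 0.1,"tx": 0,"ty": -1.5,"tz": -2.5,"wx": 0,"wy": 0,"wz": 0}
    - {"jaw": 0.1,"tx": 2,"ty": -1.5,"tz": -2.5,"wx": 0,"wy": 0,"wz": 0}
    - {"jaw": 0.1,"tx": 0,"ty": 0,"tz": 0,"wx": 0,"wy": 0,"wz": 0}

```text
clock: 30.52
tcp_pos: [0.4354, 0.206, 0.4467]
orientation: [0.15, -0.63, 0.742, -0.173]
wrist_force: [0.7, -0.4, -0.1]
finger_gap: 0.047
```

Run:
```python
from snap import *
ims=[]
for n in C:
    m=eyes.read_camera(n);cv2.imwrite(f"pics/{n}_f.png",m);ims.append(cv2.convertScaleAbs(m[90:330,110:410],alpha=1.3))
cv2.imwrite("pics/f.png",np.hstack([cv2.resize(a,(400,320)) for a in ims]))
for n in ("top",):
    a=cv2.imread("pics/top0.png");b=cv2.imread("pics/top_f.png")
    for nm,(x,y) in dict(offcut=(146,252),tee=(262,152),bin=(380,271)).items():
        T=a[y-22:y+22,x-27:x+27];r=cv2.matchTemplate(b[y-32:y+32,x-37:x+37],T,cv2.TM_CCOEFF_NORMED);_,v,_,l=cv2.minMaxLoc(r);print(nm,"px shift",l[0]-10,l[1]-10,round(v,2))
# predicted corners/foot for model standing pose
Ot=p*0+np.array([.6085,.2001,.0071])
for l,X in (("cl",Ot+eym*.1),("cr",Ot-eym*.1),("foot",Ot-exm*.083+ez*.003),("topR",Ot-eym*.1+.155*(-np.sin(.454)*exm+np.cos(.454)*ez)),("topL",Ot+eym*.1+.155*(-np.sin(.454)*exm+np.cos(.454)*ez))): print(l,"side",proj("side",X).round(1),"top",proj("top",X).round(1))
```

```text
t 30.52 tcp cr [-131.3  360.3  446.7] gap 0.047 F [ 0.7 -0.4 -0.1] q [ 0.33 -0.07 -0.36  0.87 -0.21 -1.12]
grasp cr [-62.2 357.1 308. ] pitch 26.5 zy -0.021
offcut px shift -10 -6 0.02
tee px shift 0 0 0.99
bin px shift 0 0 0.99
cl side [211.3 180.7] top [174.4 188.9]
cr side [239.3 209.1] top [227.7 198.5]
foot side [202.2 201.3] top [196.4 215.7]
topR side [217.6 178.6] top [221.1 212.3]
topL side [189.6 151.2] top [162.6 201.7]
```

View pics/f.png

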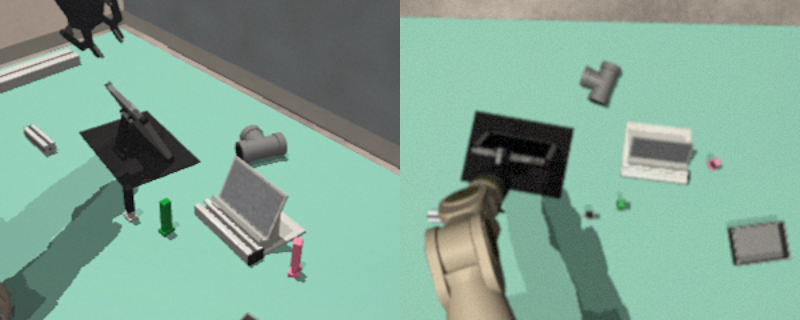

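Run:
```python
from snap import *
a=cv2.imread("pics/side0.png");b=cv2.imread("pics/side_f.png")
x,y=140,193
T=a[y-14:y+14,x-16:x+16];r=cv2.matchTemplate(b[y-24:y+24,x-26:x+26],T,cv2.TM_CCOEFF_NORMED);_,v,_,l=cv2.minMaxLoc(r);print("offcut side shift",l[0]-10,l[1]-10,round(v,2))
ims=[crop("side",b,395/80,mt(0,0,60),40),crop("top",cv2.imread("pics/top_f.png"),395/80,mt(0,0,60),40)]
cv2.imwrite("pics/f2.png",np.hstack(ims))
```

```text
t 30.62 tcp cr [-132.2  360.6  443.9] gap 0.047 F [-0.6 -0.1  0.2] q [ 0.33 -0.07 -0.36  0.87 -0.21 -1.12]
grasp cr [-63.8 357.2 304.8] pitch 26.2 zy -0.022
offcut side shift 0 0 0.96
```

View pics/f2.png

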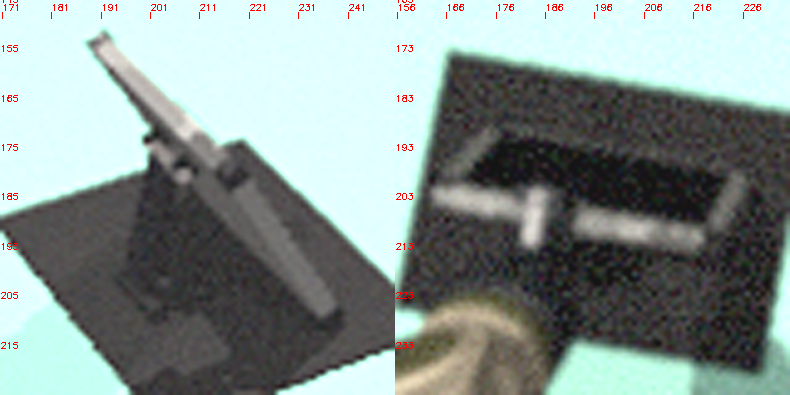

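Run:
```python
from h import *
T=tri((217.5,181),(217.5,211));B=tri((237,208),(226,198))
print("topR",T.round(3),"botR",B.round(3)); d=T-B
print("lean",np.degrees(np.arccos(d[2]/np.linalg.norm(d))).round(1),"len",np.linalg.norm(d).round(3))
def inm(X): e=X-MC;return (e@exm).round(3),(e@eym).round(3)
print("mat",inm(B),"keeper approx mat",inm(np.array([.40,.0095,0])),tocr([.40,.0095,0]).round(0))
env.hand_in()
```

```text
topR [0.533 0.125 0.128] botR [0.593 0.109 0.008]
lean 27.2 len 0.135
mat (np.float64(0.044), np.float64(-0.093)) keeper approx mat (np.float64(-0.131), np.float64(-0.221)) [-146.  161.    0.]
the job is handed in; nothing more can be done
```

I finished all the steps and handed the job in at about 30.6 s of the 70 s; the hand-in gives no verdict.

**What I did**
- **Keeper:** I slid the black keeper off the open end of the track. It now stands upright on the bench, 146 mm in front of the cradle origin and about 31 mm outside the mat's near edge.
- **Kickstand:** I swung it through about 43° to its hard stop while the tablet sat in the cradle. The foot bar's position in the side view matched 0.75 rad.
- **Tablet:** I gripped its top edge, carried it over and lowered it onto the mat until I read about 16 N. Then I eased off 1 mm, let go and retracted.

**Last checks**
- **Tablet pose:** It stands free with the screen towards the mat's far side, leaning about 27°. The right lower corner is at mat (44, -93) mm and 8 mm high, so it is on the mat.
- **Bystanders:** The pipe tee and the bin show no shift in the top view, and the offcut none in the side view. The arm hid the offcut from the top camera, so that match was not usable.

**What went wrong or stayed uncertain**
- My first kickstand approach, at 50° pitch, ran into the elbow joint's limit without touching anything, so I redid it at 25°.
- The panel edge measured 135 mm between the corners I picked, against 155 mm true. The lean is therefore only good to a few degrees.
- The kickstand foot on the black mat could not be seen clearly. That it is down and open rests on the lean and on the tablet standing stably.

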